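# Sort the canning corner into the three-bay crate

### The job

Sort the stray things on the kitchen shelf into the wooden crate by type: both metal jar lids into the wide shallow compartment, the wooden spoon flat into the long compartment, and the flat-sided glass jar, which stands among the round ones in the slotted rack, upright on the floor of the small deep compartment. The jar fits its slot and its compartment so closely that you will need to set it down on the free shelf in between and take it again across its other pair of faces; keep it upright and set it down gently, never dropping it. Leave the two round jars, the mug and the seamer where they are.

Things in the scene. Friction and masses are not known exactly. Their poses are not given: they have to be found in the camera images.
- rack: Fixed slotted rack of darker wood, 110 (x) x 170 (y) x 66 high. Origin: centre of its underside. Its three slots run along its own x, side by side at y = -54, 0 and +54, each 46 wide, open above and at both ends; walls 8 thick, their tops 66 above the underside; slot floor 6 above the underside. A jar stands in each slot, its top level with the wall tops, so that a jar can be gripped only along the slot (rack x), with the fingers in the slot at its two ends.
- crate: Fixed sorting crate of light wood, 186 (x, from -96 to +90) x 266 (y, from -133 to +133), walls 8 thick, floor 6 thick. Origin: on its underside. Two shallow compartments with wall tops 40 above the underside and one deep one with wall tops 80 above the underside, all open above; their floors are the points bay_jar, bay_lids, bay_tool, whose axes are the crate's.
- bay_jar (a point): Centre of the floor of the small deep compartment for the flat jar: inside 88 (crate x) x 76 (crate y), walls on all four sides rising 74 above this floor. The jar goes in with its long side (its x) along crate y: then there are 27 mm for a finger beside each broad face, but only 5 mm at its ends; grip it near its top, for the walls rise 14 above the jar's top. At crate (-44, 87, 6).
- bay_lids (a point): Centre of the floor of the wide shallow compartment for lids: inside 88 (crate x) x 166 (crate y), walls rising 34 above this floor; it borders on the deep compartment at its +y end. At crate (-44, -42, 6).
- bay_tool (a point): Centre of the floor of the long shallow compartment for the spoon: inside 74 (crate x) x 250 (crate y), walls rising 34 above this floor. It lies on the +x side of the other two, and the +y part of its -x wall is the wall of the deep compartment, 74 above the floor. At crate (45, 0, 6).
- flat_jar: Flat-sided clear glass jar with a flush light-wood lid, a rectangular block 66 (x) x 34 (y) x 60 high overall (glass up to 50), about 0.15 to 0.31 kg. Origin: centre of its underside, z up. It starts upright in one of the rack's slots (any of the three), its x along the slot.
- lid_small: Steel screw lid lying on the shelf, a disc of 48 diameter, 18 high. Origin: centre of its underside.
- lid_large: Steel screw lid lying on the shelf, a disc of 58 diameter, 18 high. Origin: centre of its underside.
- spoon: Wooden spoon lying flat on the shelf, 190 long: straight handle 14 wide and 14 high from x = -95 to +55, round bowl of 48 diameter, 14 high, centred at x = +71. Origin: middle of its length on the underside; x runs from handle to bowl; it balances near x = +20.
- spoon_grip (a point): Point in the spoon's handle near its end, at spoon (-80, 0, 7).
- spoon_tip (a point): Point in the spoon's bowl near its tip, at spoon (92, 0, 7).
- round_jar_a: Round clear glass jar with a light-wood lid, 40 diameter, 60 high, standing in a slot of the rack. Origin: centre of its underside. Leave alone.
- round_jar_b: The same kind of round jar in another slot. Origin: centre of its underside. Leave alone.
- mug: Brown ceramic mug, 80 diameter, 88 high, handle to its own +y, on the shelf beyond the work. Origin: centre of its underside. Leave alone.
- seamer: Steel jar seamer: round head of 72 diameter, 20 high, with a stem and a lever handle along its +x that reaches 95 from the centre, 82 high overall, on the shelf beyond the work. Origin: centre of its underside. Leave alone.

How it is judged (in metres and radians):
At the end, for the whole second after the job is handed in: Both lids in the lid bay, centre under 30 mm above its floor; the spoon's two ends in the long bay, below its wall tops; the flat jar upright (0.12 rad) on the floor of the deep bay (within 8 mm of it, centre within 30 mm each way); all at rest (x of lid_small in the frame of bay_lids between -0.044 and 0.044 m and y of lid_small in the frame of bay_lids between -0.083 and 0.083 m and z of lid_small in the frame of bay_lids between -0.01 and 0.03 m and x of lid_large in the frame of bay_lids between -0.044 and 0.044 m and y of lid_large in the frame of bay_lids between -0.083 and 0.083 m and z of lid_large in the frame of bay_lids between -0.01 and 0.03 m and x of spoon_grip in the frame of bay_tool between -0.038 and 0.038 m and y of spoon_grip in the frame of bay_tool between -0.126 and 0.126 m and z of spoon_grip in the frame of bay_tool between -0.01 and 0.034 m and x of spoon_tip in the frame of bay_tool between -0.038 and 0.038 m and y of spoon_tip in the frame of bay_tool between -0.126 and 0.126 m and z of spoon_tip in the frame of bay_tool between -0.01 and 0.034 m and x of flat_jar in the frame of bay_jar between -0.03 and 0.03 m and y of flat_jar in the frame of bay_jar between -0.03 and 0.03 m and z of flat_jar in the frame of bay_jar between -0.01 and 0.008 m and angle between flat_jar's own z axis and vertical below 0.12 rad and linear speed of each of lid_small, lid_large, spoon, flat_jar below 0.03 m/s); the robot touches nothing.
It fails at once if the flat jar is dropped: moving faster than 0.5 m/s with no finger touching it (linear speed of flat_jar above 0.5 m/s and contact force between flat_jar and the fingers below 0.05 N).
It fails at once if the flat jar is tipped by more than 0.7 rad (angle between flat_jar's own z axis and vertical above 0.7 rad).
It fails at once if a round jar, the mug or the seamer is moved by more than 30 mm (distance of any of round_jar_a, round_jar_b, mug, seamer from where it was at the start of the episode above 0.03 m).
It also fails if it takes over 72 s, if anything falls off the work surface, if the arm or the gripper's body presses on something with over 40 N, if the wrist force passes 120 N, or if a joint passes its speed limit or range.

### The arm

A 6-joint arm with a two-finger parallel gripper is mounted at the origin on the work surface. World frame = base frame: x ahead of the robot, y to its left, z up, the work surface at z = 0. Lengths are in mm, angles in rad, forces in N, time in s.
With the tool pointing down it reaches from about 350 to 950 mm from the base axis. Payload 17.4 kg.
Tool frame: the origin (TCP) lies at the very end of the fingers, on their centre line; the grasp point (between the pads) lies 19 mm behind it (robot.pinch_z is the distance from the TCP to the grasp point, in mm); z points along the fingers, y is the direction in which the jaws open and shut (so a half turn about z gives the same grasp; the last joint's range is limited). The gripper opens to 93 mm and grips with 3 to 60 N. Pads are 15 mm wide; open, the fingers measure 128 mm over their backs; the gripper's body (75 mm by 188 mm) begins 65 mm behind the grasp point.
Start: joints at [-1.144, 0.116, 1.442, -0, 1.584, -0.038], TCP at [302.557, -603.4, 218.646] pointing down, gripper open.
Joint ranges: [-2.83, 2.83], [-0.83, 2.19], [0.07, 2.5], [-1.14, 4.28], [0.01, 3], [-2.97, 2.97]. Speed limits (rad/s): [1.89, 1.89, 2.22, 3.14, 3.14, 3.14].

### API

Orientations are given as a rotation vector (axis times angle).
In Python, from workcell import robot gives the robot as it stands.
- The arm moves only by the shell command python3 -m jog 'ROWS'. ROWS is JSON, a list that holds one entry, the list of rows, each a list of 7 numbers: the turn, a rotation vector about the tool's x, y, z in rad, then the shift along the tool's x, y, z in units of 40 mm (1.0 is 40 mm), then the closure, from -1 (fully open) to 1 (shut), so that 0 is half open. A call has 1 to 20 rows; each row shifts and turns the pose as measured when the row begins, along the tool's axes as they then stand; what a row does not reach is not made up. A row lasts 1/10 s, in which the tool goes at most 50 mm and 8.59 degrees, less where a joint would pass 70% of its speed; a pose out of reach is approached as far as the arm can. A call is refused whole if a number of a shift passes 1 or a number of a turn 0.15, either way. A call with a gripper value outside its range is refused whole. The fingers move at their own pace and stop on an object; the grip force is fixed at half the most. Time passes only in rows, so rows that do not move let the fingers close. It gives the time, the measured TCP pose, the force and the opening at its end, in the units of the state.
- robot.read_state(): the state, without advancing time (a new reading comes with each control period).
- robot.get_image(name): name is "side" or "top"; returns the picture (384x512x3 uint8, blue, green, red); there is no depth.
- robot.camera_model(name): a dict with "K" (3x3 intrinsics, pixels), "dist" ([k1, k2, p1, p2, k3] as OpenCV has them; the pictures are not rectified), "R" (3x3) and "t" (3): a world point X has camera coordinates R X + t. Camera axes: x right, y down, z forward; pixel columns grow to the right and rows downward; lengths in mm; the calibration is good to about 2 mm. A picture is of the moment at which its call begins. camera_model takes no time and is no camera call.
- robot.close_job(): hands the job in, once; it reports no verdict.
Trained networks look in the newest picture that a camera, given by its name, has taken for a name from the list of things; names that differ only in an ending like _2 or _b are one class to them, and where a whole thing is asked for, a point or a joint stands for the part that bears it (a point fixed in the world has none). Each returns a list of dicts, best first, with "score" (0 to 1); they miss things now and then, are a little off and sometimes report something else, mostly with a low value. They report only what shows in the picture. A call takes as long as a camera call.
- robot.cut_out(label, camera): "region" (384x512 bool, what is visible of it) and "box" ([left, top, right, bottom] in pixels, round what is visible of it).
The state is a dict: "t": time; "joint_pos": joint angles; "joint_velocities": joint speeds; "joint_efforts": joint torques, N m; "tcp_pos": TCP position; "tcp_rot": TCP orientation; "ft_force": force on the tool from outside, world axes, zero at the start; "wrist_torque": the same for the moment, N m; "width": finger opening in mm.
Only numpy, scipy, OpenCV 4.12 (cv2) and the standard library are available. Lean on these libraries where they do the work, as an engineer would, in place of code of your own. Each camera call takes 0.05 s, during which the arm holds its last target.

## Working session

There is one attempt and no reset: what is moved stays moved. The work goes in short steps, Python scripts to look and compute and a shell command to move; the robot and the scene stay as the last step left them, time stands still between calls to the robot, and variables do not carry over. Pictures are saved under pics/ and viewed, and the job is handed in when it is done.

```bash
ls -la; mkdir -p pics
python3 - <<'E'
from workcell import robot
import cv2,numpy as np
print(robot.read_state())
for c in("top","side"):
    cv2.imwrite(f"pics/{c}0.png",robot.get_image(c)); m=robot.camera_model(c); print(c,m)
E
```

```text
total 12
drwxr-xr-x  3 agent agent 4096 Dec  6 15:35 .
drwxr-xr-x 23 root  root  4096 Dec  6 15:35 ..
drwxr-xr-x  2 agent agent 4096 Dec  6 15:35 pics
{'t': 0.0, 'joint_pos': array([-1.14381990e+00,  1.16468707e-01,  1.44222423e+00, -3.98935555e-06,
        1.58400161e+00, -3.78165596e-02]), 'joint_velocities': array([ 0.00020567, -0.00085757, -0.0007967 ,  0.0002766 , -0.00090788,
        0.00062154]), 'joint_efforts': array([ 1.25431219e-03, -7.21248794e+01, -6.22616386e+01,  7.80502358e-02,
        2.37686868e-02, -6.39363634e-05]), 'tcp_pos': array([ 302.46195818, -603.22707355,  217.94231187]), 'tcp_rot': array([-3.05608673e+00, -7.23292104e-01,  3.40697946e-04]), 'ft_force': array([-0.26454945,  0.40023706,  0.12266409]), 'wrist_torque': array([-0.01503685, -0.00261591, -0.000586  ]), 'width': 93.18695205666015}
top {'K': array([[407.11931624,   0.        , 256.82593817],
       [  0.        , 407.11931624, 192.24877209],
       [  0.        ,   0.        ,   1.        ]]), 'dist': array([-0.14379707,  0.        ,  0.        ,  0.        ,  0.        ]), 'R': array([[-0.01087984, -0.99992425, -0.0057552 ],
       [-0.99757508,  0.0112496 , -0.06868338],
       [ 0.06874292,  0.00499398, -0.99762191]]), 't': array([  14.25674443,  620.17177652, 1101.39580374])}
side {'K': array([[388.48517052,   0.        , 258.2753272 ],
       [  0.        , 388.48517052, 185.4641215 ],
       [  0.        ,   0.        ,   1.        ]]), 'dist': array([-0.04678182,  0.        ,  0.        ,  0.        ,  0.        ]), 'R': array([[-0.82453043, -0.56534941, -0.02301345],
       [-0.35723586,  0.55168793, -0.75367299],
       [ 0.43878482, -0.61320508, -0.65684656]]), 't': array([509.03642665, 245.00971652, 782.26613564])}
```

View pics/top0.png

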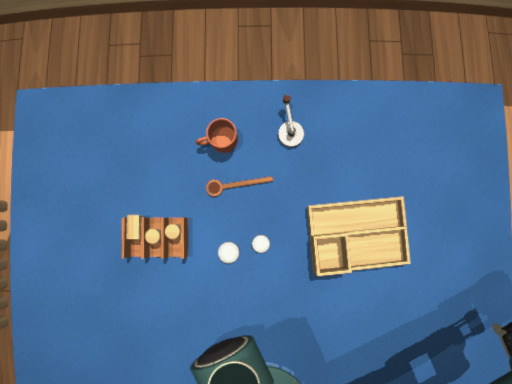

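View pics/side0.png

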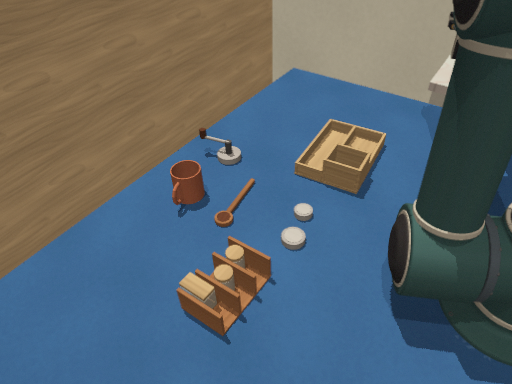

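```bash
cat > h.py <<'E'
from workcell import robot
import cv2,numpy as np
from scipy.optimize import minimize
CM={c:robot.camera_model(c) for c in("top","side")}
def proj(P,c):
    m=CM[c]; r,_=cv2.Rodrigues(m["R"])
    return cv2.projectPoints(np.asarray(P,float).reshape(-1,1,3),r,m["t"],m["K"],m["dist"])[0].reshape(-1,2)
def back(uv,z,c):
    m=CM[c]; n=cv2.undistortPoints(np.array(uv,float).reshape(-1,1,2),m["K"],m["dist"]).reshape(-1,2)
    d=np.c_[n,np.ones(len(n))]@m["R"]; o=-m["R"].T@m["t"]
    return o+d*((z-o[2])/d[:,2])[:,None]
def box(x0,x1,y0,y1,z0,z1): return np.array([[x,y,z] for x in(x0,x1) for y in(y0,y1) for z in(z0,z1)],float)
def cyl(cx,cy,r,h): 
    a=np.linspace(0,2*np.pi,40,endpoint=False)
    return np.array([[cx+r*np.cos(t),cy+r*np.sin(t),z] for t in a for z in(0,h)])
M={'crate':[box(-96,90,-133,133,0,40),box(-96,8,41,133,0,80)],
'rack':[box(-55,55,-85,85,0,6)]+[box(-55,55,y-4,y+4,0,66) for y in(-81,-27,27,81)],
'flat_jar':[box(-33,33,-17,17,0,60)],
'lid_small':[cyl(0,0,24,18)],'lid_large':[cyl(0,0,29,18)],
'spoon':[box(-95,55,-7,7,0,14),cyl(71,0,24,14)],
'mug':[cyl(0,0,40,88)]}
S=4
def sil(name,p,c,z=0):
    im=np.zeros((384*S,512*S),np.uint8); C,s=np.cos(p[2]),np.sin(p[2])
    for b in M[name]:
        w=b@np.array([[C,s,0],[-s,C,0],[0,0,1]])+[p[0],p[1],z]
        q=cv2.convexHull(((proj(w,c)+.5)*S-.5).astype(np.float32))
        cv2.fillConvexPoly(im,np.round(q*16).astype(np.int32),255,shift=4)
    return cv2.resize(im,(512,384),interpolation=cv2.INTER_AREA)/255.
def cost(name,p,masks,z=0):
    e=0
    for c,m in masks.items():
        s=sil(name,p,c,z); e+=1-np.minimum(s,m).sum()/np.maximum(s,m).sum()
    return e/len(masks)
def fit(name,masks,starts,z=0):
    best=None
    for s in starts:
        r=minimize(lambda p:cost(name,[p[0],p[1],p[2]/50],masks,z),[s[0],s[1],s[2]*50],method='Nelder-Mead',options=dict(initial_simplex=np.array([s[0],s[1],s[2]*50])+np.array([[0,0,0],[12,0,0],[0,12,0],[0,0,6]]),xatol=.1,fatol=1e-5))
        if best is None or r.fun<best.fun: best=r
    return [best.x[0],best.x[1],best.x[2]/50],best.fun
E
cat > see.py <<'E'
from h import *
imgs={c:robot.get_image(c) for c in CM}
ov={c:imgs[c].copy() for c in CM}
import pickle; out={}
for n in ['crate','rack','flat_jar','lid_small','lid_large','spoon']:
    ms={}
    for c in CM:
        r=robot.cut_out(n,c); 
        print(n,c,[(round(x['score'],2),[int(v) for v in x['box']],int(x['region'].sum())) for x in r][:3])
        if r: ms[c]=r[0]['region'].astype(float); out[n,c]=r
pickle.dump((imgs,out),open('seg.pkl','wb'))
E
python3 see.py
```

```text
crate top [(0.98, [308, 198, 409, 275], 6723)]
crate side [(0.62, [295, 121, 385, 193], 4278)]
rack top [(0.58, [121, 218, 191, 256], 1968), (0.26, [143, 230, 163, 241], 201)]
rack side [(0.71, [176, 236, 270, 337], 3710), (0.7, [168, 161, 204, 203], 1247)]
flat_jar top [(0.68, [126, 211, 145, 240], 362)]
flat_jar side [(0.86, [179, 271, 215, 307], 685)]
lid_small top [(0.73, [253, 234, 267, 256], 244)]
lid_small side [(0.77, [296, 202, 314, 219], 266)]
lid_large top [(0.84, [218, 244, 240, 263], 295), (0.67, [118, 218, 189, 258], 1997)]
lid_large side [(0.55, [279, 223, 305, 248], 457)]
spoon top [(0.86, [203, 176, 273, 195], 514)]
spoon side []
```

```bash
cat > fitall.py <<'E'
from h import *
import pickle
imgs,out=pickle.load(open('seg.pkl','rb'))
ov={c:cv2.resize(imgs[c],None,fx=4,fy=4,interpolation=cv2.INTER_NEAREST) for c in CM}
fg={}
for c in CM:
    I=imgs[c].astype(int); fg[c]=((I[...,0]-I[...,2])<15).astype(np.uint8)*1
fb={'spoon':{'side':[214,178,256,226]}}
P={}
for n in ['crate','rack','lid_small','lid_large','spoon']:
    ms={}
    for c in CM:
        if (n,c) in out: b=out[n,c][0]['box']
        else: b=fb[n][c]
        b=[int(v) for v in b]; m=np.zeros((384,512)); p=6
        if n=='rack' and c=='side': continue
        m[b[1]-p:b[3]+p,b[0]-p:b[2]+p]=fg[c][b[1]-p:b[3]+p,b[0]-p:b[2]+p]; ms[c]=m
        g=back([[ (b[0]+b[2])/2,(b[1]+b[3])/2]],10,c)[0]
        if c=='top': g0=g
    ang={'spoon':[1.5,1.7]}.get(n,[0,-.1,.1])
    if n=='rack': # slot jars occlude: fill
        pass
    if n.startswith('lid'): ang=[0]
    for sub in ([ms,{'top':ms['top']},{'side':ms['side']}] if len(ms)>1 else [ms]):
        p,e=fit(n,sub,[(g0[0],g0[1],a) for a in ang]); print(n,list(sub),np.round(p,3),round(e,3))
        if len(sub)==len(ms): P[n]=p
    for c in CM:
        cs=cv2.findContours((cv2.resize(sil(n,P[n],c),None,fx=4,fy=4)>.5).astype(np.uint8),cv2.RETR_EXTERNAL,cv2.CHAIN_APPROX_NONE)[0]
        cv2.drawContours(ov[c],cs,-1,(0,255,0),1)
pickle.dump(P,open('P.pkl','wb'))
cv2.imwrite('pics/ov_top.png',ov['top'][4*165:4*290,4*110:4*280]); cv2.imwrite('pics/ov_top2.png',ov['top'][4*180:4*290,4*295:4*425])
cv2.imwrite('pics/ov_side.png',ov['side'][4*165:4*315,4*160:4*345]);
E
python3 fitall.py
```

```text
crate ['top', 'side'] [ 5.03762e+02 -2.70793e+02  8.40000e-02] 0.017
crate ['top'] [ 5.03030e+02 -2.70949e+02  8.20000e-02] 0.015
crate ['side'] [ 5.04440e+02 -2.70758e+02  8.60000e-02] 0.015
rack ['top'] [499.419 289.058   0.   ] 0.028
lid_small ['top', 'side'] [ 4.79616e+02 -8.08000e-01  1.50000e-02] 0.076
lid_small ['top'] [ 4.79154e+02 -6.57000e-01  5.90000e-02] 0.055
lid_small ['side'] [ 4.80491e+02 -1.26400e+00 -2.10000e-02] 0.085
lid_large ['top', 'side'] [4.56372e+02 8.86990e+01 1.03000e-01] 0.103
lid_large ['top'] [4.55645e+02 8.87390e+01 3.80000e-02] 0.051
lid_large ['side'] [ 4.57065e+02  8.85870e+01 -4.00000e-02] 0.146
spoon ['top', 'side'] [646.37   57.086   1.714] 0.109
spoon ['top'] [646.147  56.927   1.719] 0.077
spoon ['side'] [647.559  56.799   1.725] 0.126
```

View pics/ov_top.png

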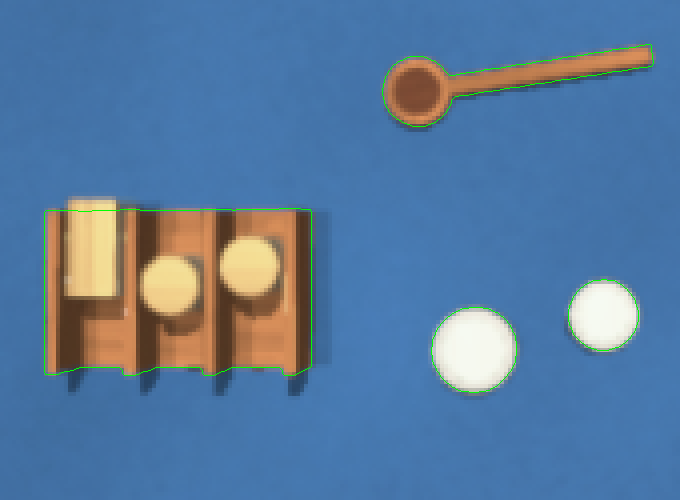

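View pics/ov_top2.png

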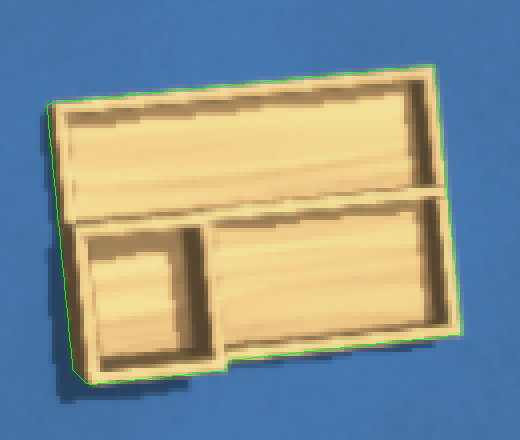

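View pics/ov_side.png

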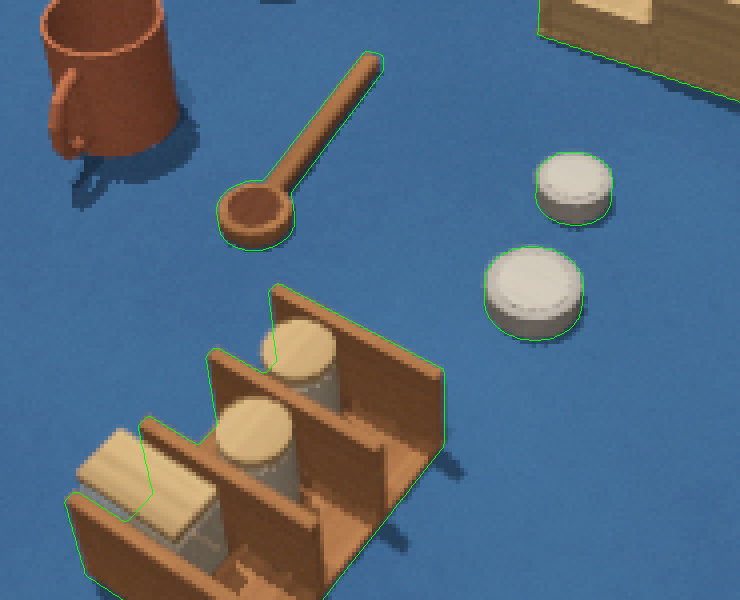

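Run:
```python
from h import *
import pickle
imgs,_=pickle.load(open('seg.pkl','rb'))
I=imgs['top'].astype(int)
m=((I[...,2]>205)&(I[...,1]>160)).astype(np.uint8); w=np.zeros_like(m); w[205:250,120:141]=m[205:250,120:141]
print(w[212:244,124:143].sum())
M['top_']=[box(-33,33,-17,17,0,0.1)]
print(fit('top_',{'top':w.astype(float)},[(510,343,0)],66))
print(back([[126.6,214.6],[138.6,214.6],[126.6,238.7],[138.6,238.7]],66,'top'))
J=imgs['side'].astype(int)
m=((J[...,2]>180)&(J[...,1]>140)).astype(np.uint8);w2=np.zeros_like(m); w2[268:302,176:217]=m[268:302,176:217]
print(fit('top_',{'side':w2.astype(float)},[(510,343,0)],66))
print(fit('top_',{'top':w.astype(float),'side':w2.astype(float)},[(510,343,0)],66))
P=pickle.load(open('P.pkl','rb')); P['flat_jar']=None
p=P['crate'];C,s=np.cos(p[2]),np.sin(p[2])
for n,a in dict(jar=(-44,87),lids=(-44,-42),lidA=(-44,-82),lidB=(-44,0),tool=(45,0)).items(): print(n,p[0]+C*a[0]-s*a[1],p[1]+s*a[0]+C*a[1])
r,_=cv2.Rodrigues(robot.read_state()['tcp_rot']); print(r)
```

```text
268
([np.float64(528.1333427679901), np.float64(341.4312649980941), np.float64(-0.008352627172275823)], np.float64(0.13890428909833163))
[[561.01380949 357.41620952  66.        ]
 [560.81700225 324.26545368  66.        ]
 [496.47412608 357.22129359  66.        ]
 [496.46941064 324.15033375  66.        ]]
([np.float64(529.0821247335499), np.float64(341.75497445799897), np.float64(0.015075909622829082)], np.float64(0.16796039964220189))
([np.float64(528.1253351787598), np.float64(341.6959360093712), np.float64(-0.005286146269973643)], np.float64(0.1533316556824474))
jar 452.6570529346172 -187.76769894964326
lids 463.42014101323946 -316.3179067869386
lidA 466.7575326655254 -356.1784363488906
lidB 459.91587977833916 -274.46435074688895
tool 548.6055580536824 -267.03865432055267
[[ 8.93901845e-01  4.48262747e-01  3.98702374e-05]
 [ 4.48262748e-01 -8.93901844e-01 -4.02651018e-05]
 [ 1.75907336e-05  5.38653910e-05 -9.99999998e-01]]
```

```bash
python3 -m jog '[[[0,0,0.15,0,0,0,-0.5],[0,0,0.15,0,0,0,-0.5],[0,0,0.15,0,0,0,-0.5],[0,0,0.015,0,0,0,-0.5],[0,0,0,0.3,-0.9,0,-0.5],[0,0,0,0.3,-1,0,-0.5],[0,0,0,0.3,-1,0,-0.5],[0,0,0,0.3,-1,0,-0.5]]]'
```

```text
t: 1.6
tcp_pos: [350.7, -446.3, 216.8]
tcp_rot: [-3.14, -0.001, 0.002]
ft_force: [0.3, 0.4, 0.4]
width: 69.6
```

```bash
python3 -m jog '[[[0,0,0,0.3,-1,0,-0.5],[0,0,0,0.3,-1,0,-0.5],[0,0,0,0.3,-1,0,-0.5],[0,0,0,0.3,-1,0,-0.5],[0,0,0,0.3,-1,0,-0.5],[0,0,0,0.3,-1,0.5,-0.5],[0,0,0,0.3,-1,0.5,-0.5],[0,0,0,0.3,-1,0.5,-0.5],[0,0,0,0.3,-1,0.5,-0.5],[0,0,0,0.3,-1,0.5,-0.5],[0,0,0,0.2,-0.8,0,-0.5],[0,0,0,0,0,0,-0.5]]]'
```

```text
t: 2.8
tcp_pos: [471.6, 9.5, 115.9]
tcp_rot: [3.138, 0.086, 0.01]
ft_force: [0.1, -0.2, 0.4]
width: 69.8
```

```bash
cat > to.py <<'E'
import sys
from h import robot,cv2,np
def main(x,y,z,psi):
    s=robot.read_state(); R,_=cv2.Rodrigues(s['tcp_rot']); 
    d=R.T@(np.array([x,y,z])-s['tcp_pos'])/40
    c,sn=np.cos(psi),np.sin(psi); T=np.array([[c,sn,0],[sn,-c,0],[0,0,-1.]])
    t=cv2.Rodrigues(R.T@T)[0].ravel(); d2=T.T@(np.array([x,y,z])-s['tcp_pos'])/40
    print('t',round(s['t'],2),'pos',np.round(s['tcp_pos'],1),'w',round(s['width'],1),'F',np.round(s['ft_force'],1),'q6',round(s['joint_pos'][5],2)); print('turn',np.round(t,3),'shift now',np.round(d,3),'after turn',np.round(d2,3))
main(*map(float,sys.argv[1:5]))
E
python3 to.py 479.8 -0.9 3 0
```

```text
t 2.8 pos [471.6   9.5 115.9] w 69.8 F [ 0.1 -0.2  0.4] q6 1.48
turn [ 0.002 -0.007  0.055] shift now [0.172 0.263 2.826] after turn [0.205 0.26  2.824]
```

```bash
python3 -m jog '[[[0,0,0.055,0.2,0.26,0.6,-0.5],[0,0,0,0,0,0.6,-0.5],[0,0,0,0,0,0.6,-0.5],[0,0,0,0,0,0.4,-0.5],[0,0,0,0,0,0,-0.5]]]'; python3 to.py 479.8 -0.9 3 0
```

```text
t: 3.3
tcp_pos: [481.7, -2.1, 26.7]
tcp_rot: [3.138, 0.027, 0.015]
ft_force: [0.1, -0.7, 0.2]
width: 69.4
t 3.3 pos [481.7  -2.1  26.7] w 69.4 F [ 0.1 -0.7  0.2] q6 1.5
turn [ 0.003 -0.01   0.017] shift now [-0.052 -0.033  0.591] after turn [-0.046 -0.03   0.592]
```

```bash
python3 -m jog '[[[0,-0.01,0.017,-0.04,-0.03,0.3,-0.5],[0,0,0,0,0,0.28,-0.5],[0,0,0,0,0,0,-0.5],[0,0,0,0,0,0,1],[0,0,0,0,0,0,1],[0,0,0,0,0,0,1],[0,0,0,0,0,0,1]]]'; python3 to.py 479.8 -0.9 3 0
```

```text
t: 4.0
tcp_pos: [481.7, -2.0, 5.2]
tcp_rot: [3.138, 0.004, 0.005]
ft_force: [-0.1, 0.4, 0.4]
width: 46.9
t 4.0 pos [481.7  -2.    5.2] w 46.9 F [-0.1  0.4  0.4] q6 1.51
turn [ 0.004 -0.003  0.003] shift now [-0.047 -0.027  0.055] after turn [-0.047 -0.027  0.055]
```

```bash
python3 -m jog '[[[0,0,0,0,0,-0.8,1],[0,0,0,0,0,-0.8,1],[0,0,0,0,0.6,-0.6,1],[0,0,-0.04,-0.1,1,-0.4,1],[0,0,-0.04,-0.1,1,0,1],[0,0,0,-0.1,1,0,1],[0,0,0,-0.1,1,0,1],[0,0,0,-0.1,1,0,1],[0,0,0,0,0.8,0,1],[0,0,0,0,0.4,0,1],[0,0,0,0,0,0,1]]]'; python3 to.py 460.8 -284.4 14 0.084
```

```text
t: 5.1
tcp_pos: [477.6, -284.2, 118.2]
tcp_rot: [3.131, 0.141, 0.012]
ft_force: [0.0, 0.4, -0.9]
width: 47.4
t 5.1 pos [ 477.6 -284.2  118.2] w 47.4 F [ 0.   0.4 -0.9] q6 0.9
turn [ 0.007 -0.007  0.006] shift now [-0.438 -0.051  2.602] after turn [-0.419 -0.03   2.606]
```

```bash
python3 -m jog '[[[0,0,0,-0.42,-0.03,0,1],[0,0,0,0,0,0.6,1],[0,0,0,0,0,0.6,1],[0,0,0,0,0,0.3,1],[0,0,0,0,0,0,1]]]'; python3 to.py 460.8 -284.4 14 0.084
```

```text
t: 5.6
tcp_pos: [461.7, -280.5, 57.4]
tcp_rot: [3.132, 0.145, 0.014]
ft_force: [0.3, -0.2, -0.5]
width: 47.0
t 5.6 pos [ 461.7 -280.5   57.4] w 47.0 F [ 0.3 -0.2 -0.5] q6 0.89
turn [ 0.007 -0.009  0.008] shift now [-0.042  0.088  1.085] after turn [-0.032  0.096  1.085]
```

Run:
```python
from h import *
I=robot.get_image('side'); cv2.imwrite('pics/s1.png',cv2.resize(I[80:260,250:450],None,fx=3,fy=3))
```

```text
(no output)
```

View pics/s1.png

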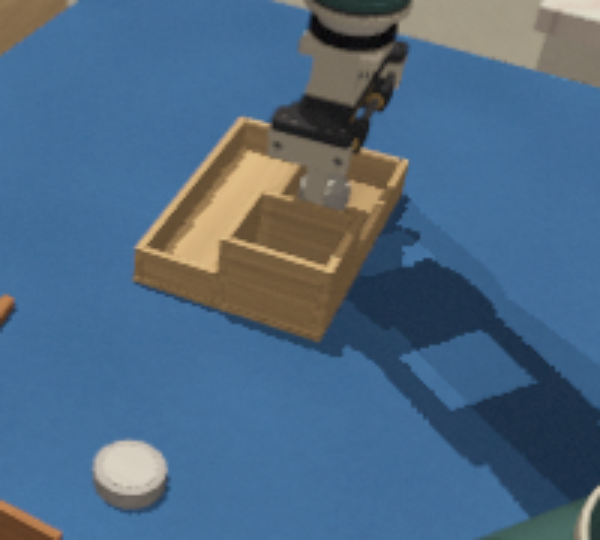

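The lid is held over the lid bay, just beyond the deep compartment. I'll lower it and release.

```bash
python3 -m jog '[[[0,0,0,-0.03,0.12,0,1],[0,0,0,0,0,0.5,1],[0,0,0,0,0,0.5,1],[0,0,0,0,0,0.1,1],[0,0,0,0,0,0,1],[0,0,0,0,0,0,-0.2],[0,0,0,0,0,0,-0.2],[0,0,0,0,0,0,-0.2]]]'; python3 to.py 455.6 88.7 100 0
```

```text
t: 6.45
tcp_pos: [465.8, -288.6, 22.6]
tcp_rot: [3.124, 0.146, 0.029]
ft_force: [0.2, 0.2, 0.4]
width: 55.4
t 6.45 pos [ 465.8 -288.6   22.6] w 55.4 F [0.2 0.2 0.4] q6 0.88
turn [ 0.014 -0.019  0.094] shift now [ 0.663 -9.386 -2.059] after turn [-0.256 -9.433 -1.934]
```

```bash
python3 -m jog '[[[0,0,0,0,0,-0.8,-0.2],[0,0,0,0,0,-0.9,-0.2],[0.014,-0.019,0.05,0,-0.4,-0.6,-0.5],[0,0,0.04,0,-1,0,-0.7],[0,0,0,0,-1,0,-0.7],[0,0,0,0,-1,0,-0.7],[0,0,0,0,-1,0,-0.7],[0,0,0,0,-1,0,-0.7],[0,0,0,0,-1,0,-0.7],[0,0,0,0,-1,0,-0.7],[0,0,0,0,-1,0,-0.7],[0,0,0,0,-0.6,0,-0.7],[0,0,0,0,-0.3,0,-0.7],[0,0,0,0,0,0,-0.7]]]'; python3 to.py 455.6 88.7 4 0
```

```text
t: 7.85
tcp_pos: [461.2, 98.1, 126.9]
tcp_rot: [3.141, -0.004, 0.018]
ft_force: [-0.3, 0.2, -0.8]
width: 78.9
t 7.85 pos [461.2  98.1 126.9] w 78.9 F [-0.3  0.2 -0.8] q6 1.73
turn [ 0.001 -0.011 -0.002] shift now [-0.174  0.234  3.07 ] after turn [-0.14   0.235  3.071]
```

```bash
python3 -m jog '[[[0,-0.011,0,-0.15,0.23,0,-0.7],[0,0,0,0,0,0.8,-0.7],[0,0,0,0,0,0.8,-0.7],[0,0,0,0,0,0.5,-0.7],[0,0,0,0,0,0.2,-0.7],[0,0,0,0,0,0,-0.7]]]'; python3 to.py 455.6 88.7 4 0
```

```text
t: 8.45
tcp_pos: [454.6, 81.8, 34.4]
tcp_rot: [3.14, -0.009, 0.002]
ft_force: [1.1, 0.2, 0.4]
width: 79.2
t 8.45 pos [454.6  81.8  34.4] w 79.2 F [1.1 0.2 0.4] q6 1.7
turn [ 0.001 -0.001 -0.006] shift now [ 0.023 -0.174  0.761] after turn [ 0.025 -0.173  0.761]
```

```bash
python3 -m jog '[[[0,0,0,0.02,-0.17,0,-0.7],[0,0,0,0,0,0.45,-0.7],[0,0,0,0,0,0.28,-0.7],[0,0,0,0,0,0,-0.7]]]'; python3 to.py 455.6 88.7 4 0
```

```text
t: 8.85
tcp_pos: [458.0, 88.5, 8.9]
tcp_rot: [3.141, -0.012, 0.01]
ft_force: [-0.5, -0.1, 0.3]
width: 79.1
t 8.85 pos [458.   88.5   8.9] w 79.1 F [-0.5 -0.1  0.3] q6 1.72
turn [ 0.001 -0.007 -0.008] shift now [-0.06  -0.004  0.123] after turn [-0.059 -0.004  0.123]
```

```bash
python3 -m jog '[[[0,-0.007,0,-0.05,0,0.12,-0.7],[0,0,0,0,0,0,1],[0,0,0,0,0,0,1],[0,0,0,0,0,0,1],[0,0,0,0,0,0,1],[0,0,0,0,0,-0.8,1],[0,0,0,0,0,-0.9,1],[0,0,0,0,0.5,-0.8,1],[0,0,-0.04,0,1,-0.4,1],[0,0,-0.04,0,1,0,1],[0,0,0,0,1,0,1],[0,0,0,0,1,0,1],[0,0,0,0,1,0,1],[0,0,0,0,1,0,1],[0,0,0,0,1,0,1],[0,0,0,0,1,0,1],[0,0,0,0,1,0,1],[0,0,0,0,0.7,0,1],[0,0,0,0,0.3,0,1],[0,0,0,0,0,0,1]]]'; python3 to.py 465.8 -344.2 30 0.084
python3 - <<'E'
from h import *
I=robot.get_image('side'); cv2.imwrite('pics/s2.png',cv2.resize(I[60:240,250:450],None,fx=3,fy=3))
E
```

```text
t: 10.85
tcp_pos: [481.7, -347.2, 130.6]
tcp_rot: [3.137, 0.123, 0.009]
ft_force: [0.1, 0.1, 0.1]
width: 57.3
t 10.85 pos [ 481.7 -347.2  130.6] w 57.3 F [0.1 0.1 0.1] q6 0.82
turn [ 0.003 -0.006 -0.006] shift now [-0.405 -0.113  2.513] after turn [-0.39  -0.108  2.516]
```

View pics/s2.png

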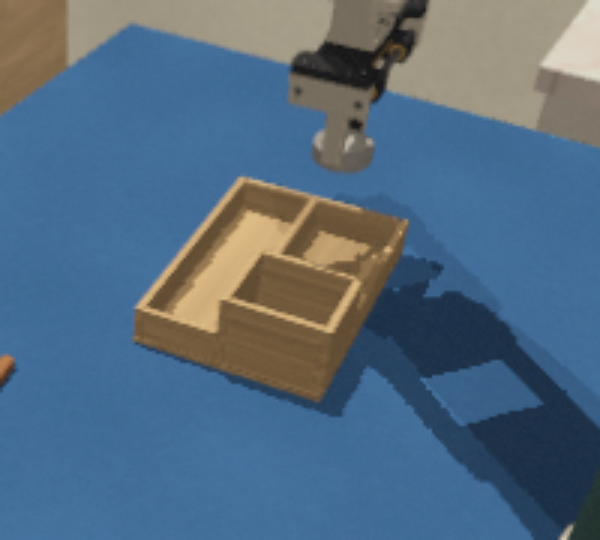

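The large lid is held above the crate; the small one is hidden behind the deep compartment's wall.

```bash
python3 -m jog '[[[0,0,0,-0.4,-0.11,0,1],[0,0,0,0,0,0.7,1],[0,0,0,0,0,0.7,1],[0,0,0,0,0,0.3,1],[0,0,0,0,0,0,1]]]'; python3 to.py 465.8 -344.2 29 0.084
```

```text
t: 11.4
tcp_pos: [466.6, -337.0, 62.6]
tcp_rot: [3.136, 0.131, 0.013]
ft_force: [0.2, 0.5, 0.7]
width: 57.4
t 11.4 pos [ 466.6 -337.    62.6] w 57.4 F [0.2 0.5 0.7] q6 0.82
turn [ 0.004 -0.008 -0.   ] shift now [-0.042  0.175  0.841] after turn [-0.036  0.178  0.841]
```

```bash
python3 -m jog '[[[0,-0.008,0,-0.05,0.18,0.1,1],[0,0,0,0,0,0.4,1],[0,0,0,0,0,0.3,1],[0,0,0,0,0,0,1],[0,0,0,0,0,0,-0.4],[0,0,0,0,0,0,-0.4],[0,0,0,0,0,0,-0.4]]]'; python3 to.py 465.8 -344.2 29 0.084
```

```text
t: 12.1
tcp_pos: [466.8, -345.1, 31.5]
tcp_rot: [3.133, 0.132, 0.004]
ft_force: [0.5, -0.6, 0.0]
width: 64.8
t 12.1 pos [ 466.8 -345.1   31.5] w 64.8 F [ 0.5 -0.6  0. ] q6 0.81
turn [ 0.006 -0.002  0.001] shift now [-0.022 -0.025  0.062] after turn [-0.022 -0.025  0.062]
```

```bash
python3 -m jog '[[[0,0,0,0,0,-0.8,-0.4],[0,0,0,0,0,-0.9,-0.3],[0,0,-0.1,0,0,-0.7,0],[0,0,-0.15,0,0,0,0],[0,0,-0.15,0,0,0,0],[0,0,-0.15,0,0,0,0],[0,0,-0.15,0,0,0,0],[0,0,-0.15,0,0,0,0],[0,0,-0.15,0,0,0,0],[0,0,-0.15,0,0,0,0],[0,0,-0.15,0,0,0,0],[0,0,-0.15,0,0,0,0],[0,0,-0.15,0,0,0,0],[0,0,0,0,0,0,0]]]'; python3 to.py 643.5 76.9 100 1.714
python3 - <<'E'
from h import *
I=robot.get_image('top'); cv2.imwrite('pics/t2.png',cv2.resize(I[160:300,280:440],None,fx=4,fy=4))
E
```

```text
t: 13.5
tcp_pos: [467.6, -345.5, 138.8]
tcp_rot: [2.071, 2.342, -0.003]
ft_force: [0.1, 1.2, -0.2]
width: 46.8
t 13.5 pos [ 467.6 -345.5  138.8] w 46.8 F [ 0.1  1.2 -0.2] q6 -0.8
turn [ 0.008  0.013 -0.021] shift now [9.955 5.647 0.894] after turn [9.825 5.859 0.971]
```

View pics/t2.png

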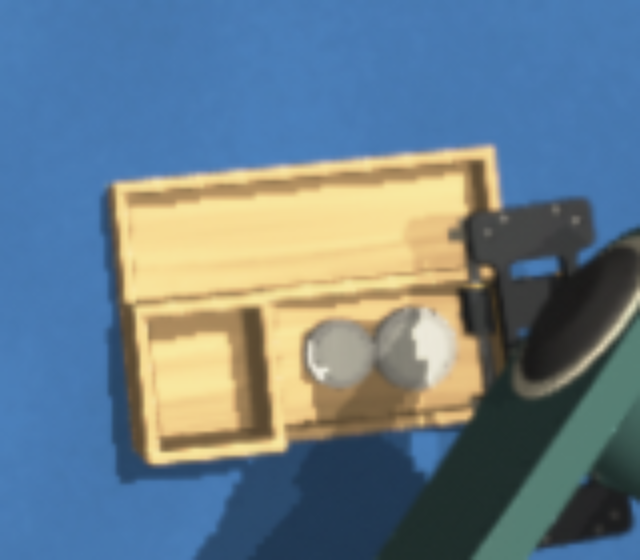

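Both lids lie in the lid bay (picture ~(340,353) and (415,348)). On to the spoon.

```bash
python3 -m jog '[[[0,0.013,-0.02,0.9,0.55,0,0],[0,0,0,0.95,0.57,0,0],[0,0,0,0.95,0.57,0,0],[0,0,0,0.95,0.57,0,0],[0,0,0,0.95,0.57,0,0],[0,0,0,0.95,0.57,0,0],[0,0,0,0.95,0.57,0,0],[0,0,0,0.95,0.57,0,0],[0,0,0,0.9,0.55,0,0],[0,0,0,0.6,0.35,0,0],[0,0,0,0.2,0.1,0,0],[0,0,0,0,0,0,0]]]'; python3 to.py 643.5 76.9 3 1.714
```

```text
t: 14.75
tcp_pos: [653.2, 62.0, 143.3]
tcp_rot: [2.132, 2.295, 0.014]
ft_force: [-0.1, -0.0, 0.3]
width: 46.5
t 14.75 pos [653.2  62.  143.3] w 46.5 F [-0.1 -0.   0.3] q6 -0.02
turn [ 0.013  0.001 -0.07 ] shift now [ 0.391 -0.26   3.503] after turn [ 0.403 -0.187  3.506]
```

```bash
python3 -m jog '[[[0.013,0,-0.07,0.4,-0.2,0,0],[0,0,0,0,0,0.8,0],[0,0,0,0,0,0.9,0],[0,0,0,0,0,0.7,0],[0,0,0,0,0,0.4,0],[0,0,0,0,0,0,0]]]'; python3 to.py 643.5 76.9 3 1.714
```

```text
t: 15.35
tcp_pos: [643.0, 70.9, 30.2]
tcp_rot: [2.071, 2.357, 0.001]
ft_force: [-0.7, 0.1, 0.7]
width: 46.1
t 15.35 pos [643.   70.9  30.2] w 46.1 F [-0.7  0.1  0.7] q6 -0.06
turn [ 0.003  0.003 -0.014] shift now [0.15  0.031 0.679] after turn [0.148 0.035 0.679]
```

```bash
python3 -m jog '[[[0,0,-0.014,0.15,0.03,0.3,0],[0,0,0,0,0,0.33,0],[0,0,0,0,0,0.05,0],[0,0,0,0,0,0,1],[0,0,0,0,0,0,1],[0,0,0,0,0,0,1],[0,0,0,0,0,0,1],[0,0,0,0,0,0,1],[0,0,0,0,0,-0.5,1],[0,0,0,0,0,-0.8,1],[0,0,0,0,0,-0.8,1],[0,0,0,0,0,-0.6,1],[0,0,0,0,0,0,1]]]'; python3 to.py 546.9 -247.1 120 1.655
python3 - <<'E'
from h import *
I=robot.get_image('side'); cv2.imwrite('pics/s3.png',cv2.resize(I[80:260,150:350],None,fx=3,fy=3))
E
```

```text
t: 16.65
tcp_pos: [644.2, 76.7, 117.4]
tcp_rot: [2.054, 2.368, 0.005]
ft_force: [-0.5, 0.3, -0.2]
width: 13.6
t 16.65 pos [644.2  76.7 117.4] w 13.6 F [-0.5  0.3 -0.2] q6 -0.06
turn [0.007 0.003 0.058] shift now [-7.671 -3.552 -0.067] after turn [-7.862 -3.105 -0.065]
```

View pics/s3.png

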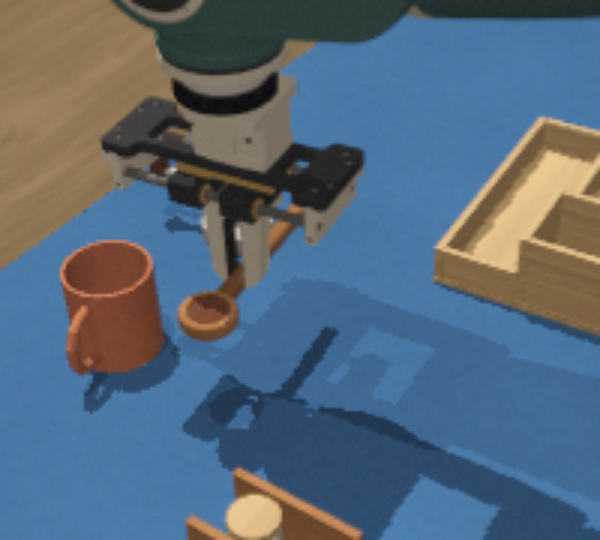

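The spoon is held level. Next I'll carry it to the long bay.

```bash
python3 -m jog '[[[0,0,0.058,-0.6,-0.2,0,1],[0,0,0,-0.95,-0.38,0,1],[0,0,0,-0.95,-0.38,0,1],[0,0,0,-0.95,-0.38,0,1],[0,0,0,-0.95,-0.38,0,1],[0,0,0,-0.95,-0.38,0,1],[0,0,0,-0.95,-0.38,0,1],[0,0,0,-0.8,-0.3,0,1],[0,0,0,-0.4,-0.2,0,1],[0,0,0,0,0,0,1]]]'; python3 to.py 546.9 -247.1 12 1.655
```

```text
t: 17.7
tcp_pos: [541.4, -241.7, 97.6]
tcp_rot: [-2.12, -2.305, 0.009]
ft_force: [0.2, 0.6, 0.7]
width: 13.8
t 17.7 pos [ 541.4 -241.7   97.6] w 13.8 F [0.2 0.6 0.7] q6 -0.54
turn [-0.011 -0.004 -0.   ] shift now [-0.153  0.15   2.138] after turn [-0.145  0.126  2.14 ]
```

```bash
python3 -m jog '[[[-0.011,-0.004,0,-0.15,0.13,0,1],[0,0,0,0,0,0.2,1],[0,0,0,0,0,0.6,1],[0,0,0,0,0,0.4,1],[0,0,0,0,0,0,1]]]'; python3 to.py 546.9 -247.1 12 1.655
```

```text
t: 18.2
tcp_pos: [548.0, -244.2, 43.5]
tcp_rot: [-2.122, -2.313, 0.0]
ft_force: [0.1, 0.0, -0.5]
width: 13.7
t 18.2 pos [ 548.  -244.2   43.5] w 13.7 F [ 0.1  0.  -0.5] q6 -0.55
turn [-0.002 -0.002  0.002] shift now [-0.072 -0.032  0.787] after turn [-0.071 -0.033  0.787]
```

```bash
python3 -m jog '[[[0,0,0,-0.07,-0.03,0.3,1],[0,0,0,0,0,0.3,1],[0,0,0,0,0,0.1,1],[0,0,0,0,0,0,1]]]'; python3 to.py 546.9 -247.1 12 1.655
```

```text
t: 18.6
tcp_pos: [547.6, -246.4, 13.7]
tcp_rot: [-2.121, -2.315, 0.0]
ft_force: [-0.0, 1.4, -0.6]
width: 13.6
t 18.6 pos [ 547.6 -246.4   13.7] w 13.6 F [-0.   1.4 -0.6] q6 -0.55
turn [-0.001 -0.001  0.003] shift now [-0.016 -0.018  0.043] after turn [-0.016 -0.018  0.043]
```

```bash
python3 -m jog '[[[0,0,0,0,0,0.05,0.4],[0,0,0,0,0,0,0.4],[0,0,0,0,0,0,0.4],[0,0,0,0,0,-0.5,0.4],[0,0,0,0,0,-0.8,0.4],[0,0,0,0,0,-0.9,0],[0,0,0.07,0,0,-0.8,-0.5],[0,0,0,0.6,0,0,-1],[0,0,0,0,0,0,-1]]]'; python3 to.py 528.5 341.8 150 1.571
python3 - <<'E'
from h import *
I=robot.get_image('side'); cv2.imwrite('pics/s4.png',cv2.resize(I[60:240,230:430],None,fx=3,fy=3))
E
```

```text
t: 19.5
tcp_pos: [547.7, -222.7, 139.6]
tcp_rot: [2.205, 2.235, 0.002]
ft_force: [-0.5, 0.2, 0.5]
width: 55.6
t 19.5 pos [ 547.7 -222.7  139.6] w 55.6 F [-0.5  0.2  0.5] q6 -0.44
turn [0.002 0.    0.013] shift now [14.117 -0.292 -0.262] after turn [14.112 -0.478 -0.26 ]
```

View pics/s4.png

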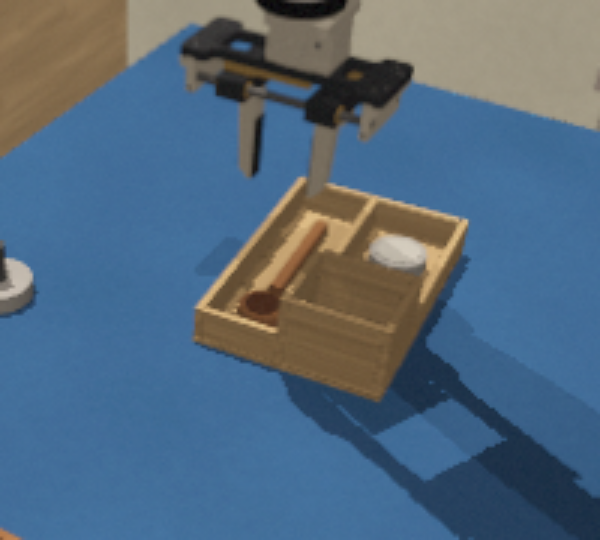

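The spoon lies flat in the long bay. Now the jar.

```bash
python3 -m jog '[[[0,0,0.013,0.8,-0.03,0,-1],[0,0,0,1,-0.04,0,-1],[0,0,0,1,-0.04,0,-1],[0,0,0,1,-0.04,0,-1],[0,0,0,1,-0.04,0,-1],[0,0,0,1,-0.04,0,-1],[0,0,0,1,-0.04,0,-1],[0,0,0,1,-0.04,0,-1],[0,0,0,1,-0.04,0,-1],[0,0,0,1,-0.04,0,-1],[0,0,0,1,-0.04,0,-1],[0,0,0,1,-0.04,0,-1],[0,0,0,1,-0.04,0,-1],[0,0,0,0.8,-0.04,0,-1],[0,0,0,0.4,0,0,-1],[0,0,0,0,0,0,-1]]]'; python3 to.py 528.5 341.8 110 1.571
```

```text
t: 21.15
tcp_pos: [526.8, 350.0, 133.1]
tcp_rot: [2.221, 2.216, -0.006]
ft_force: [-0.0, 0.3, 0.3]
width: 92.9
t 21.15 pos [526.8 350.  133.1] w 92.9 F [-0.   0.3  0.3] q6 0.55
turn [-0.     0.006 -0.003] shift now [-0.202  0.042  0.578] after turn [-0.205  0.042  0.577]
```

```bash
python3 -m jog '[[[0,0.006,0,-0.2,0.04,0,-1],[0,0,0,0,0,0.3,-1],[0,0,0,0,0,0.2,-1],[0,0,0,0,0,0,-1]]]'; python3 to.py 528.5 341.8 32 1.571
python3 - <<'E'
from h import *
I=robot.get_image('side'); cv2.imwrite('pics/s5.png',cv2.resize(I[160:340,110:310],None,fx=3,fy=3))
I=robot.get_image('top'); cv2.imwrite('pics/t5.png',cv2.resize(I[180:290,90:230],None,fx=4,fy=4))
E
```

```text
t: 21.55
tcp_pos: [529.5, 337.1, 110.7]
tcp_rot: [-2.227, -2.216, 0.001]
ft_force: [0.3, 0.7, 0.3]
width: 93.0
t 21.55 pos [529.5 337.1 110.7] w 93.0 F [0.3 0.7 0.3] q6 0.53
turn [-0.001  0.    -0.005] shift now [ 0.118 -0.025  1.967] after turn [ 0.117 -0.026  1.967]
```

View pics/s5.png

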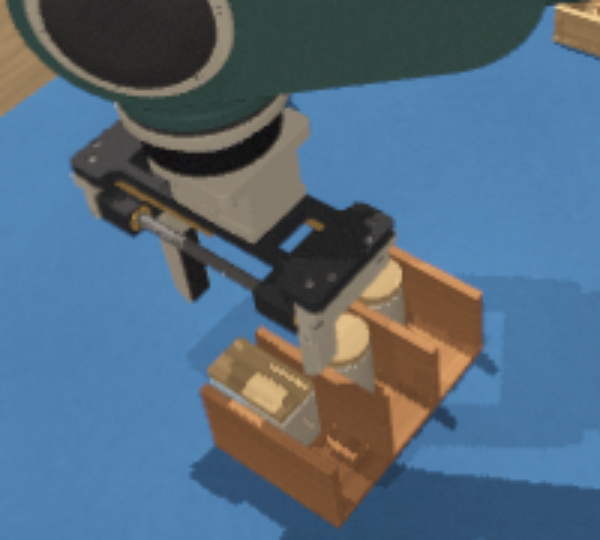

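View pics/t5.png

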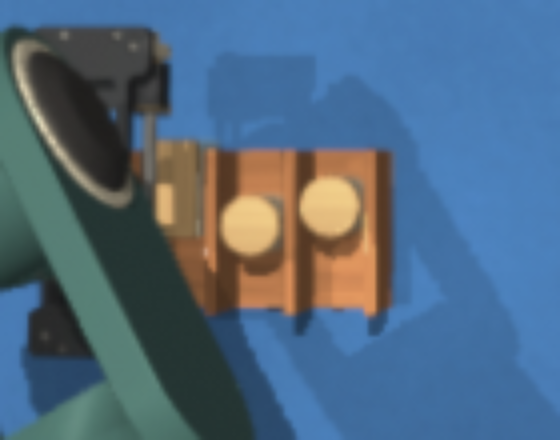

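The jaws straddle the jar along the slot. I'll descend in small steps.

```bash
python3 -m jog '[[[0,0,-0.005,0.12,-0.03,0,-1],[0,0,0,0,0,0.3,-1],[0,0,0,0,0,0.4,-1],[0,0,0,0,0,0,-1]]]'; python3 to.py 528.5 341.8 32 1.571
```

```text
t: 22.05
tcp_pos: [528.6, 343.0, 82.1]
tcp_rot: [2.22, 2.222, 0.002]
ft_force: [-0.5, -0.9, -0.8]
width: 92.9
t 22.05 pos [528.6 343.   82.1] w 92.9 F [-0.5 -0.9 -0.8] q6 0.53
turn [ 0.001 -0.001  0.001] shift now [-0.031 -0.005  1.253] after turn [-0.03  -0.003  1.253]
```

```bash
python3 -m jog '[[[0,0,0,-0.02,0,0.4,-1],[0,0,0,0,0,0.4,-1],[0,0,0,0,0,0.35,-1],[0,0,0,0,0,0.1,-1],[0,0,0,0,0,0,-1]]]'; python3 to.py 528.5 341.8 32 1.571
```

```text
t: 22.55
tcp_pos: [527.9, 341.8, 25.8]
tcp_rot: [-2.22, -2.222, 0.001]
ft_force: [0.1, 0.2, -0.1]
width: 93.1
t 22.55 pos [527.9 341.8  25.8] w 93.1 F [ 0.1  0.2 -0.1] q6 0.53
turn [-0.001  0.     0.001] shift now [ 0.     0.015 -0.155] after turn [ 0.     0.015 -0.155]
```

```bash
python3 -m jog '[[[0,0,0,0,0,0,1],[0,0,0,0,0,0,1],[0,0,0,0,0,0,1],[0,0,0,0,0,0,1],[0,0,0,0,0,0,1],[0,0,0,0,0,-0.2,1],[0,0,0,0,0,-0.3,1],[0,0,0,0,0,-0.3,1],[0,0,0,0,0,0,1]]]'; python3 to.py 528.5 341.8 32 1.571
```

```text
t: 23.45
tcp_pos: [528.8, 342.3, 63.0]
tcp_rot: [2.22, 2.222, 0.003]
ft_force: [0.1, 0.1, -1.3]
width: 66.0
t 23.45 pos [528.8 342.3  63. ] w 66.0 F [ 0.1  0.1 -1.3] q6 0.53
turn [ 0.002 -0.001  0.001] shift now [-0.012 -0.008  0.776] after turn [-0.012 -0.007  0.776]
```

```bash
python3 -m jog '[[[0,0,0,0,0,-0.4,1],[0,0,0,0,0,-0.6,1],[0,0,0,0,0,-0.6,1],[0,0,0,-0.3,0,-0.3,1],[0,0,0,-0.6,0,0,1],[0,0,0,-0.8,0,0,1],[0,0,0,-0.8,0,0,1],[0,0,0,-0.8,0,0,1],[0,0,0,-0.8,0,0,1],[0,0,0,-0.8,0,0,1],[0,0,0,-0.8,0,0,1],[0,0,0,-0.8,0,0,1],[0,0,0,-0.6,0,0,1],[0,0,0,-0.3,0,0,1],[0,0,0,0,0,0,1]]]'; python3 to.py 500 30 100 0
```

```text
t: 24.95
tcp_pos: [525.4, 28.4, 148.4]
tcp_rot: [2.218, 2.22, 0.005]
ft_force: [0.0, -0.4, -1.8]
width: 65.9
t 24.95 pos [525.4  28.4 148.4] w 65.9 F [ 0.  -0.4 -1.8] q6 0.0
turn [ 0.004 -0.004  1.572] shift now [ 0.04  -0.64   1.208] after turn [-0.634 -0.04   1.211]
```

```bash
python3 -m jog '[[[0,0,0.08,0,0,0,1],[0,0,0.12,0,0,0.2,1],[0,0,0.13,0,0,0.2,1],[0,0,0.13,0,0,0.2,1],[0,0,0.13,0,0,0.2,1],[0,0,0.13,0,0,0.2,1],[0,0,0.13,0,0,0.2,1],[0,0,0.13,0,0,0.1,1],[0,0,0.13,0,0,0.1,1],[0,0,0.13,0,0,0.1,1],[0,0,0.13,0,0,0,1],[0,0,0.1,0,0,0,1],[0,0,0.08,0,0,0,1],[0,0,0,0,0,0,1]]]'; python3 to.py 525 28 30 0
```

```text
t: 26.35
tcp_pos: [524.1, 40.4, 86.3]
tcp_rot: [-3.137, 0.053, -0.004]
ft_force: [-0.9, -0.4, -2.6]
width: 65.8
t 26.35 pos [524.1  40.4  86.3] w 65.8 F [-0.9 -0.4 -2.6] q6 1.63
turn [-0.004 -0.003 -0.034] shift now [0.029 0.315 1.406] after turn [0.023 0.311 1.407]
```

```bash
python3 -m jog '[[[-0.004,-0.003,-0.034,0,0,0.3,1],[0,0,0,0,0,0.4,1],[0,0,0,0,0,0.3,1],[0,0,0,0,0,0.1,1],[0,0,0,0,0,0,1]]]'; python3 to.py 525 40 20.5 0
python3 - <<'E'
from h import *
I=robot.get_image('side'); cv2.imwrite('pics/s6.png',cv2.resize(I[110:290,200:400],None,fx=3,fy=3))
E
```

```text
t: 26.85
tcp_pos: [523.1, 41.8, 36.9]
tcp_rot: [3.141, 0.019, -0.004]
ft_force: [-0.1, 0.3, -1.2]
width: 66.2
t 26.85 pos [523.1  41.8  36.9] w 66.2 F [-0.1  0.3 -1.2] q6 1.59
turn [0.    0.003 0.012] shift now [0.048 0.046 0.409] after turn [0.048 0.045 0.409]
```

View pics/s6.png

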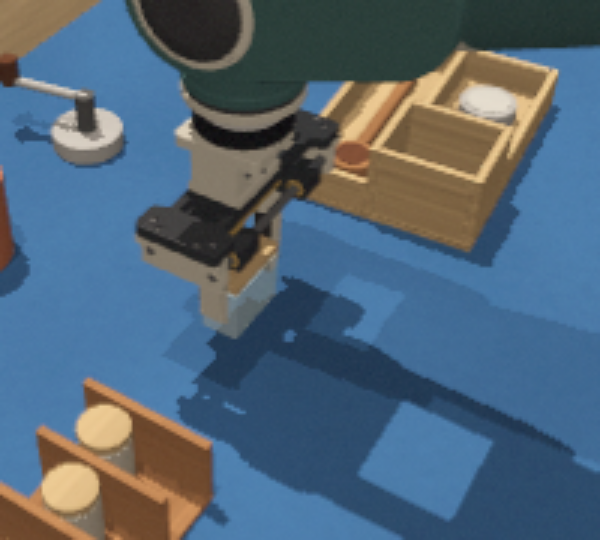

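The jar hangs upright in the jaws at about (240,300). I'll set it down gently.

```bash
python3 -m jog '[[[0,0,0.012,0,0,0.15,1],[0,0,0,0,0,0.12,1],[0,0,0,0,0,0.06,1],[0,0,0,0,0,0,1]]]'; python3 to.py 525 40 19.5 0
```

```text
t: 27.3
tcp_pos: [523.8, 41.7, 23.9]
tcp_rot: [3.141, -0.002, -0.001]
ft_force: [0.3, 1.0, -2.2]
width: 65.7
t 27.3 pos [523.8  41.7  23.9] w 65.7 F [ 0.3  1.  -2.2] q6 1.6
turn [ 0.     0.001 -0.001] shift now [0.03  0.041 0.11 ] after turn [0.03  0.041 0.11 ]
```

```bash
python3 -m jog '[[[0,0,0,0,0,0.06,1],[0,0,0,0,0,0.05,1],[0,0,0,0,0,0.02,1],[0,0,0,0,0,0,1]]]'; python3 to.py 525 40 19.5 0
```

```text
t: 27.7
tcp_pos: [524.8, 41.7, 21.5]
tcp_rot: [3.141, -0.002, 0.002]
ft_force: [0.0, -0.3, -2.3]
width: 66.0
t 27.7 pos [524.8  41.7  21.5] w 66.0 F [ 0.  -0.3 -2.3] q6 1.6
turn [ 0.    -0.001 -0.001] shift now [0.005 0.042 0.049] after turn [0.005 0.042 0.049]
```

```bash
python3 -m jog '[[[0,0,0,0,0,0.06,1],[0,0,0,0,0,0.05,1],[0,0,0,0,0,0,1]]]'; python3 to.py 525 40 19.5 0
```

```text
t: 28.0
tcp_pos: [526.0, 41.7, 21.6]
tcp_rot: [3.141, -0.002, 0.006]
ft_force: [0.6, 0.4, -1.8]
width: 65.9
t 28.0 pos [526.   41.7  21.6] w 65.9 F [ 0.6  0.4 -1.8] q6 1.6
turn [ 0.    -0.004 -0.001] shift now [-0.026  0.042  0.053] after turn [-0.026  0.042  0.053]
```

```bash
python3 -m jog '[[[0,0,0,0,0,0.12,1],[0,0,0,0,0,0.1,1],[0,0,0,0,0,0,1]]]'; python3 to.py 525 40 19.5 0
```

```text
t: 28.3
tcp_pos: [529.6, 41.7, 19.3]
tcp_rot: [3.141, -0.002, 0.019]
ft_force: [0.3, 0.6, -3.1]
width: 65.7
t 28.3 pos [529.6  41.7  19.3] w 65.7 F [ 0.3  0.6 -3.1] q6 1.6
turn [ 0.    -0.012 -0.001] shift now [-0.115  0.042 -0.007] after turn [-0.115  0.042 -0.006]
```

```bash
python3 -m jog '[[[0,-0.012,0,-0.03,0,0.08,1],[0,0,0,0,0,0.06,1],[0,0,0,0,0,0,1]]]'; python3 to.py 525 40 19.5 0
```

```text
t: 28.6
tcp_pos: [530.6, 41.7, 18.2]
tcp_rot: [3.142, -0.002, 0.006]
ft_force: [-1.3, 0.4, -1.9]
width: 65.6
t 28.6 pos [530.6  41.7  18.2] w 65.6 F [-1.3  0.4 -1.9] q6 1.6
turn [ 0.    -0.004 -0.002] shift now [-0.14   0.042 -0.034] after turn [-0.14   0.042 -0.034]
```

```bash
python3 -m jog '[[[0,0,0,0,0,0.08,1],[0,0,0,0,0,0.08,1],[0,0,0,0,0,0,1]]]'; python3 to.py 525 40 19.5 0;python3 - <<'E'
from h import *
I=robot.get_image('side'); cv2.imwrite('pics/s7.png',cv2.resize(I[160:260,230:340],None,fx=5,fy=5))
for i in range(1):
    print(robot.read_state()['ft_force'])
E
```

```text
t: 28.9
tcp_pos: [533.2, 41.7, 16.8]
tcp_rot: [3.141, -0.003, 0.014]
ft_force: [-0.5, -0.9, -2.6]
width: 65.5
t 28.9 pos [533.2  41.7  16.8] w 65.5 F [-0.5 -0.9 -2.6] q6 1.6
turn [ 0.    -0.009 -0.002] shift now [-0.205  0.043 -0.069] after turn [-0.206  0.042 -0.067]
[ 0.65327303  0.12710847 -2.13488587]
```

View pics/s7.png

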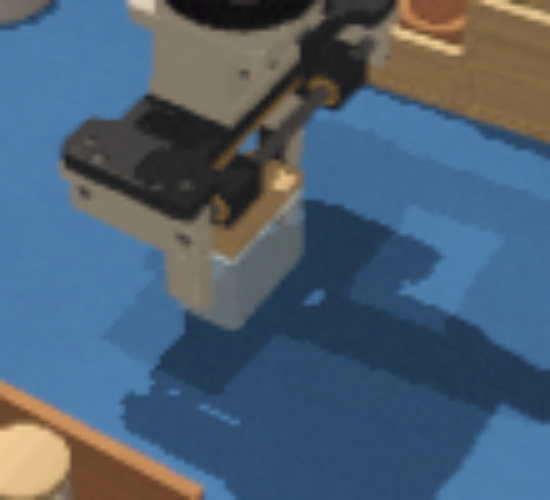

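Run:
```python
from h import *
for z in (-3,0,3,6,9):
  q=proj([[533-17,41.7+33,z],[533-17,41.7-33,z],[533-17,41.7+33,z+60],[533-17,41.7-33,z+60],[533+17,41.7-33,z+60]],'side'); print(z,np.round((q-[230,160]+.5)*5).tolist())
```

```text
-3 [[227.0, 339.0], [296.0, 261.0], [228.0, 253.0], [299.0, 175.0], [242.0, 150.0]]
0 [[227.0, 335.0], [296.0, 257.0], [228.0, 249.0], [300.0, 171.0], [242.0, 146.0]]
3 [[227.0, 331.0], [296.0, 252.0], [228.0, 244.0], [300.0, 166.0], [242.0, 141.0]]
6 [[227.0, 327.0], [296.0, 248.0], [228.0, 240.0], [300.0, 162.0], [242.0, 137.0]]
9 [[227.0, 323.0], [297.0, 244.0], [228.0, 235.0], [300.0, 157.0], [242.0, 132.0]]
```

Run:
```python
from h import *
I=robot.get_image('side'); V=cv2.resize(I[185:235,262:302],None,fx=12,fy=12,interpolation=cv2.INTER_CUBIC)
for (cx,z,col) in((533,0,(0,0,255)),(528,0,(0,255,255)),(533,5,(0,255,0))):
  for pp in (box(cx-17,cx+17,41.7-33,41.7+33,z,z+60),):
    q=(proj(pp,'side')-[262,185]+.5)*12
    for i,j in((0,2),(0,4),(2,6),(4,6),(1,3),(1,5),(3,7),(5,7),(2,3),(0,1),(6,7)): cv2.line(V,tuple(int(v) for v in q[i]),tuple(int(v) for v in q[j]),col,1)
cv2.imwrite('pics/s8.png',V)
```

```text
(no output)
```

View pics/s8.png

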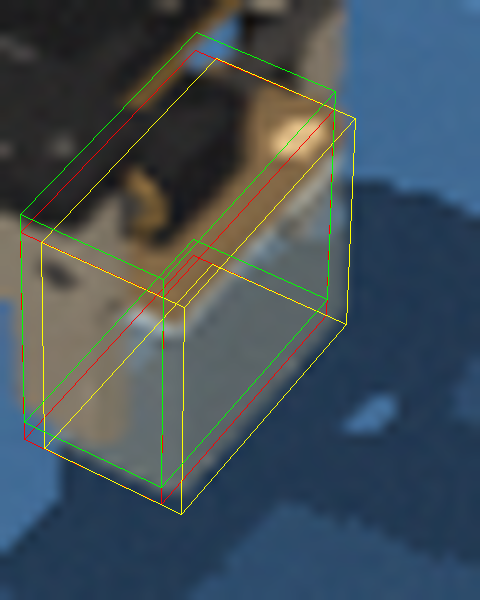

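```bash
python3 -m jog '[[[0,-0.009,0,-0.1,0,0.1,1],[0,0,0,0,0,0.1,1],[0,0,0,0,0,0,1]]]'; python3 to.py 530 41.7 15 0; python3 -m jog '[[[0,0,0,-0.05,0,0.1,1],[0,0,0,0,0,0.1,1],[0,0,0,0,0,0,1]]]'; python3 to.py 530 41.7 15 0
```

```text
t: 29.3
tcp_pos: [533.6, 41.7, 14.1]
tcp_rot: [3.141, -0.003, 0.016]
ft_force: [-0.3, 0.4, -2.3]
width: 66.0
t 29.3 pos [533.6  41.7  14.1] w 66.0 F [-0.3  0.4 -2.3] q6 1.6
turn [ 0.    -0.01  -0.002] shift now [-0.091 -0.    -0.023] after turn [-0.091 -0.001 -0.022]
t: 29.6
tcp_pos: [535.6, 41.7, 11.6]
tcp_rot: [3.141, -0.003, 0.029]
ft_force: [-0.0, -0.0, -1.9]
width: 66.0
t 29.6 pos [535.6  41.7  11.6] w 66.0 F [-0.  -0.  -1.9] q6 1.6
turn [ 0.    -0.019 -0.002] shift now [-0.137 -0.    -0.087] after turn [-0.139 -0.    -0.085]
```

```bash
cat > ovj.py <<'E'
import sys
from h import *
x,y,z,psi=map(float,sys.argv[1:5])
I=robot.get_image('side'); u,v=np.round(proj([[x,y,30]],'side')[0]).astype(int); u-=22;v-=25
V=cv2.resize(I[v:v+50,u:u+44],None,fx=12,fy=12,interpolation=cv2.INTER_CUBIC)
W=V.copy()
C,s=np.cos(psi),np.sin(psi)
pp=box(-33,33,-17,17,z,z+60)@np.array([[C,s,0],[-s,C,0],[0,0,1]])+[x,y,0]
q=(proj(pp,'side')-[u,v]+.5)*12
for i,j in((0,2),(0,4),(2,6),(4,6),(1,3),(1,5),(3,7),(5,7),(2,3),(0,1),(6,7),(4,5)): cv2.line(V,tuple(int(v) for v in q[i]),tuple(int(v) for v in q[j]),(0,255,255),1)
pp=pp@np.eye(3)
cv2.imwrite(sys.argv[5],cv2.resize(np.hstack([W,V]),None,fx=.75,fy=.9))
E
python3 ovj.py 530 41.7 0 1.571 pics/s9.png
```

```text
(no output)
```

View pics/s9.png

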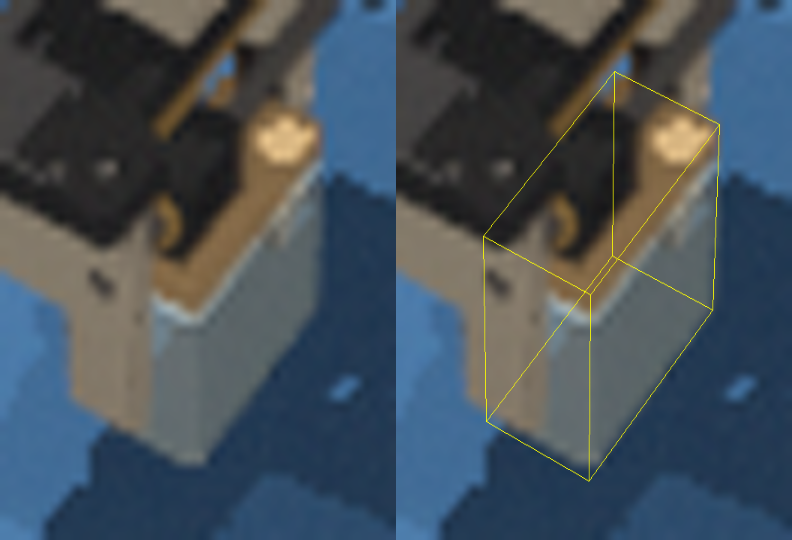

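Run:
```python
from h import *
u,v=np.round(proj([[530,41.7,30]],'side')[0]).astype(int)-[22,25]
for x in (530,535):
 for z in (0,5,12,17):
  q=(proj([[x-7.5,41.7+33,z],[x-7.5,41.7+45,z],[x+7.5,41.7+45,z]],'side')-[u,v]+.5)*12*[.75,.9]; print(x,z,np.round(q).tolist())
s=robot.read_state(); print(np.round(s['joint_efforts'],1), s['wrist_torque'],s['joint_pos'])
```

```text
530 0 [[164.0, 464.0], [140.0, 497.0], [95.0, 470.0]]
530 5 [[164.0, 449.0], [140.0, 482.0], [95.0, 455.0]]
530 12 [[164.0, 428.0], [140.0, 461.0], [94.0, 434.0]]
530 17 [[164.0, 413.0], [140.0, 445.0], [94.0, 419.0]]
535 0 [[149.0, 456.0], [125.0, 488.0], [80.0, 461.0]]
535 5 [[149.0, 441.0], [125.0, 473.0], [80.0, 447.0]]
535 12 [[149.0, 420.0], [125.0, 452.0], [79.0, 425.0]]
535 17 [[149.0, 404.0], [125.0, 437.0], [79.0, 410.0]]
[  0.  -51.6 -56.3   0.   -0.    0. ] [0.05471375 0.02547493 0.03909073] [ 3.05423681e-02 -5.90614451e-02  1.96851178e+00 -6.41247446e-04
  1.21378785e+00  1.60340451e+00]
```

```bash
python3 -m jog '[[[0,-0.02,0,-0.05,0,0.08,1],[0,0,0,0,0,0,1]]]'; python3 to.py 530 41.7 10 0; python3 -m jog '[[[0,-0.01,0,-0.05,0,0.1,1],[0,0,0,0,0,0,1]]]'; python3 to.py 530 41.7 10 0
```

```text
t: 29.85
tcp_pos: [535.8, 41.7, 10.8]
tcp_rot: [3.142, -0.003, 0.005]
ft_force: [0.0, -0.5, -2.0]
width: 65.8
t 29.85 pos [535.8  41.7  10.8] w 65.8 F [ 0.  -0.5 -2. ] q6 1.6
turn [ 0.    -0.003 -0.002] shift now [-0.144 -0.001  0.019] after turn [-0.144 -0.001  0.02 ]
t: 30.05
tcp_pos: [535.9, 41.7, 9.2]
tcp_rot: [3.142, -0.003, -0.004]
ft_force: [-0.5, -0.1, -1.5]
width: 65.7
t 30.05 pos [535.9  41.7   9.2] w 65.7 F [-0.5 -0.1 -1.5] q6 1.6
turn [ 0.     0.003 -0.002] shift now [-0.147 -0.    -0.02 ] after turn [-0.147 -0.    -0.02 ]
```

Run:
```python
from h import *
for z in (0,10,17,25):
  q=proj([[523.1-17,41.8+33,z],[530-17,41.7+33,z]],'side'); print(z,np.round((q-[200,110]+.5)*3).tolist())
for z in (0,5): print(np.round((proj([[530-17,41.7+33,z]],'side')),1))
I=robot.get_image('side'); cv2.imwrite('pics/s10.png',cv2.resize(I[160:260,230:340],None,fx=5,fy=5))
I=cv2.imread('pics/s6.png')[200:380,150:350]; cv2.imwrite('pics/s6b.png',cv2.resize(I,None,fx=3,fy=3))
```

```text
0 [[236.0, 356.0], [229.0, 353.0]]
10 [[237.0, 348.0], [229.0, 344.0]]
17 [[237.0, 342.0], [230.0, 338.0]]
25 [[237.0, 335.0], [230.0, 332.0]]
[[276. 227.]]
[[276.  225.7]]
```

View pics/s6b.png

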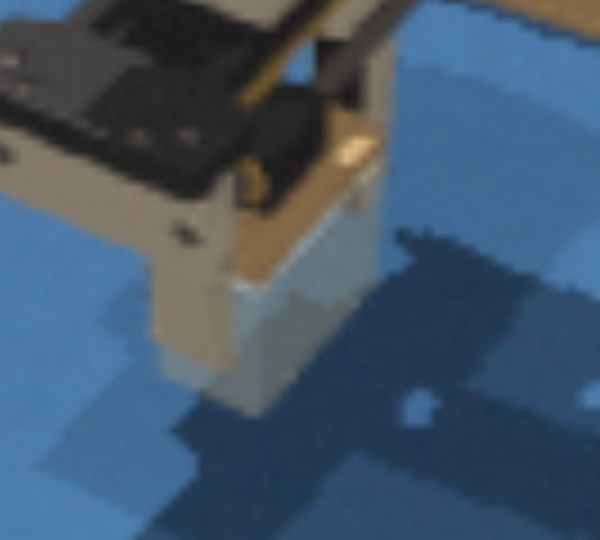

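View pics/s10.png

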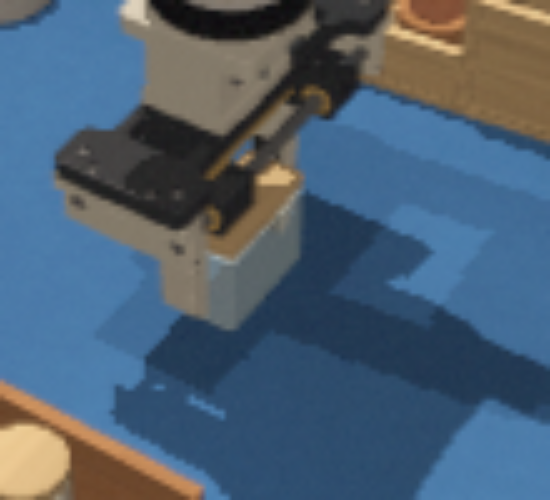

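The jar's bottom corner (picture 232,332) matches shelf height within about 2 mm, so it is standing. I'll release it and rise.

```bash
python3 -m jog '[[[0,0,0,0,0,0,0.35],[0,0,0,0,0,0,-0.6],[0,0,0,0,0,0,-0.9],[0,0,0,0,0,0,-0.9],[0,0,0,0,0,0,-0.9],[0,0,0,0,0,-0.3,-0.9],[0,0,0,0,0,-0.6,-0.9],[0,0,0,0,0,-0.9,-0.9],[0,0,0,0,0,-0.9,-0.9],[0,0,0,0,0,-0.6,-0.9],[0,0,0,0,0,0,-0.9]]]'; python3 to.py 530 41.7 135 1.571; python3 ovj.py 531 41.7 0 1.571 pics/s11.png
```

```text
t: 31.2
tcp_pos: [534.0, 41.7, 146.0]
tcp_rot: [3.141, -0.003, -0.013]
ft_force: [0.2, -0.7, -0.5]
width: 88.3
t 31.2 pos [534.   41.7 146. ] w 88.3 F [ 0.2 -0.7 -0.5] q6 1.6
turn [-0.007  0.007 -1.573] shift now [-0.098 -0.     0.276] after turn [ 0.001 -0.1    0.275]
```

View pics/s11.png

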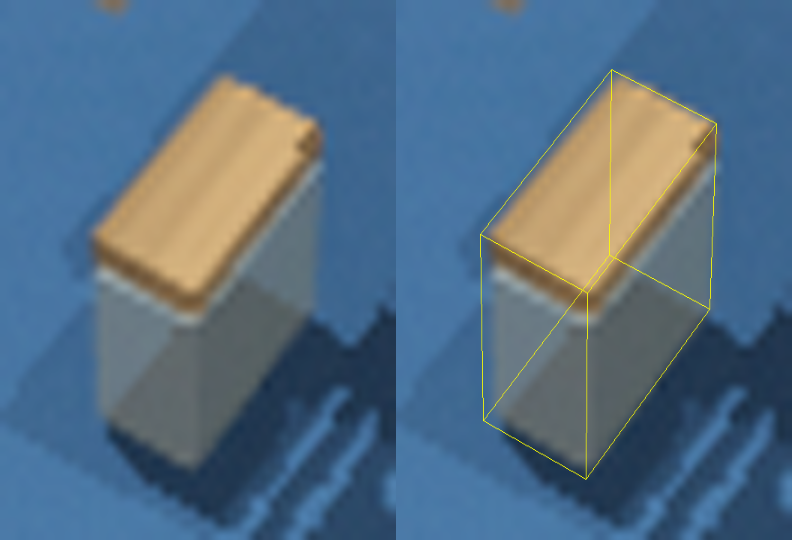

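```bash
cat > fj.py <<'E'
from h import *
import sys
x,y,a=map(float,sys.argv[1:4])
M['lidp']=[box(-33,33,-17,17,50,60)]
for c in ('side','top'):
    I=robot.get_image(c).astype(int); m=((I[...,2]-I[...,0])>15).astype(float)
    u,v=np.round(proj([[x,y,55]],c)[0]).astype(int); w=np.zeros_like(m); w[v-22:v+22,u-22:u+22]=m[v-22:v+22,u-22:u+22]
    p,e=fit('lidp',{c:w},[(x,y,a),(x,y,a+.1),(x,y,a-.1)]); print(c,int(w.sum()),int(sil('lidp',p,c).sum()),np.round(p,3),round(e,3))
E
python3 fj.py 529 41 1.571; python3 -m jog '[[[0,0,-0.15,0,0,0,-0.9],[0,0,-0.15,0,0,0,-0.9],[0,0,-0.15,0,0,0,-0.9],[0,0,-0.15,0,0,0,-0.9],[0,0,-0.15,0,0,0,-0.9],[0,0,-0.15,0,0,0,-0.9],[0,0,-0.15,0,0,0,-0.9],[0,0,-0.15,0,0,0,-0.9],[0,0,-0.15,0,0,0,-0.9],[0,0,-0.15,0,0,0,-0.9],[0,0,-0.07,0,0,0,-0.9],[0,0,0,0,0,0,-0.9]]]'; python3 to.py 529 41.7 135 1.571;python3 fj.py 529 41 1.571
```

```text
side 340 335 [530.088  40.326   1.596] 0.172
top 0 328 [529.     41.      1.571] 1.0
t: 32.55
tcp_pos: [524.6, 41.3, 122.7]
tcp_rot: [-2.189, -2.213, 0.046]
ft_force: [0.2, 0.6, 0.5]
width: 88.2
t 32.55 pos [524.6  41.3 122.7] w 88.2 F [0.2 0.6 0.5] q6 0.02
turn [-0.041  0.001  0.011] shift now [ 0.008  0.096 -0.312] after turn [ 0.01   0.109 -0.308]
side 336 335 [529.931  40.375   1.599] 0.2
top 0 328 [529.     41.      1.571] 1.0
```

```bash
python3 ovj.py 529.9 40.4 0 1.599 pics/s12.png
```

```text
(no output)
```

View pics/s12.png

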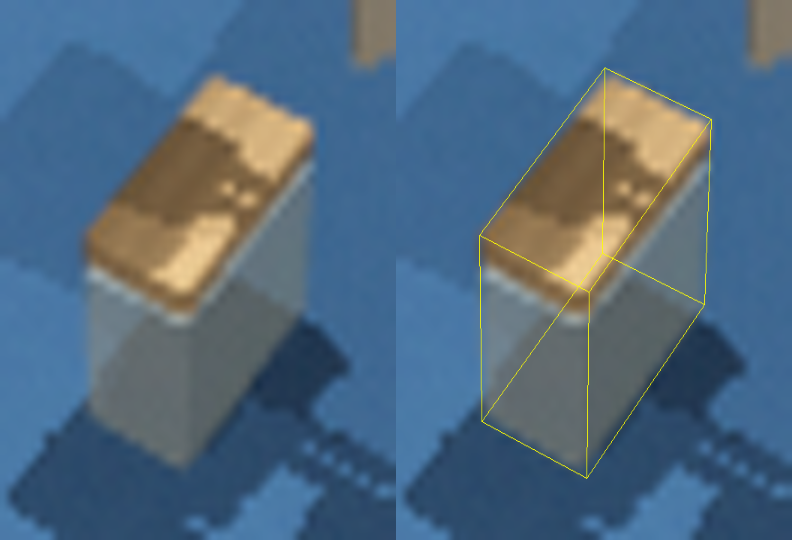

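```bash
python3 -m jog '[[[-0.04,0,-0.01,0,0.12,0,-0.6],[0,0,0,0,0,0,-0.6],[0,0,0,0,0,0,-0.6]]]'; python3 to.py 530 40.6 28 1.585
```

```text
t: 33.0
tcp_pos: [529.5, 41.4, 122.6]
tcp_rot: [-2.208, -2.235, 0.002]
ft_force: [-0.0, 0.4, 0.3]
width: 74.8
t 33.0 pos [529.5  41.4 122.6] w 74.8 F [-0.   0.4  0.3] q6 0.02
turn [-0.001  0.001 -0.002] shift now [-0.018  0.015  2.364] after turn [-0.019  0.012  2.364]
```

```bash
python3 -m jog '[[[0,0,0,0,0.01,0.4,-0.6],[0,0,0,0,0,0.6,-0.6],[0,0,0,0,0,0.6,-0.6],[0,0,0,0,0,0.4,-0.6],[0,0,0,0,0,0.1,-0.6],[0,0,0,0,0,0,-0.6]]]'; python3 to.py 530 40.6 28 1.585
```

```text
t: 33.6
tcp_pos: [528.3, 41.3, 30.9]
tcp_rot: [-2.209, -2.228, 0.008]
ft_force: [-0.8, 0.4, 0.0]
width: 74.4
t 33.6 pos [528.3  41.3  30.9] w 74.4 F [-0.8  0.4  0. ] q6 0.02
turn [-0.006  0.001 -0.006] shift now [-0.017  0.043  0.073] after turn [-0.017  0.042  0.073]
```

```bash
python3 -m jog '[[[-0.006,0,-0.006,-0.02,0.06,0,-0.6],[0,0,0,0,0,0,1],[0,0,0,0,0,0,1],[0,0,0,0,0,0,1],[0,0,0,0,0,0,1],[0,0,0,0,0,0,1]]]'; python3 to.py 530 40.6 28 1.585
```

```text
t: 34.2
tcp_pos: [532.3, 40.4, 33.6]
tcp_rot: [2.203, 2.236, 0.003]
ft_force: [-0.9, 0.0, 0.7]
width: 39.1
t 34.2 pos [532.3  40.4  33.6] w 39.1 F [-0.9  0.   0.7] q6 0.01
turn [0.004 0.    0.   ] shift now [ 0.005 -0.058  0.141] after turn [ 0.005 -0.057  0.141]
```

```bash
python3 -m jog '[[[0,0,0,0,0,0,1],[0,0,0,0,0,0,1],[0,0,0,0,0,0,1]]]'; python3 to.py 530 40.6 28 1.585; python3 ovj.py 530 40.5 0 1.585 pics/s13.png
```

```text
t: 34.5
tcp_pos: [532.2, 40.4, 33.7]
tcp_rot: [2.203, 2.235, 0.003]
ft_force: [-0.5, 0.6, 0.4]
width: 34.0
t 34.5 pos [532.2  40.4  33.7] w 34.0 F [-0.5  0.6  0.4] q6 0.01
turn [0.004 0.001 0.   ] shift now [ 0.005 -0.056  0.142] after turn [ 0.005 -0.055  0.142]
```

View pics/s13.png

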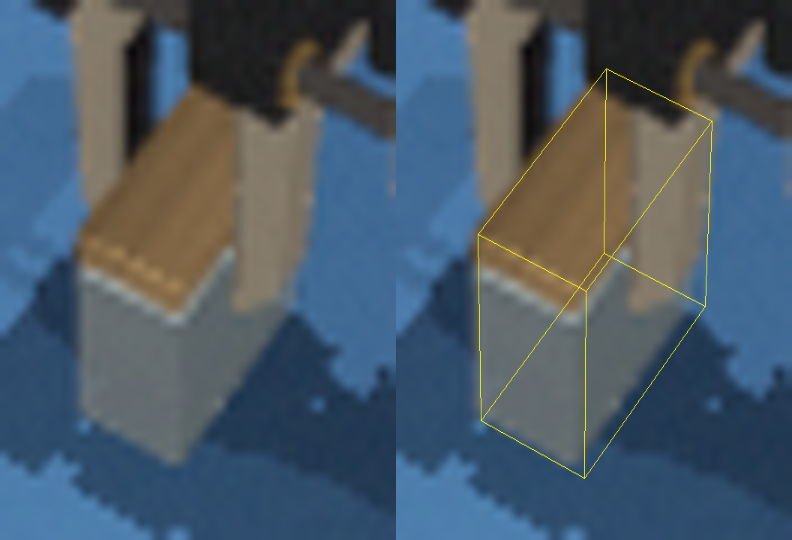

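```bash
python3 -m jog '[[[0,0,0,0,0,-0.2,1],[0,0,0,0,0,-0.4,1],[0,0,0,0,0,-0.6,1],[0,0,0,0,0,-0.8,1],[0,0,0,0,0,-0.7,1],[0,0,-0.07,0,0,-0.4,1],[0,0,0,0,0,0,1]]]'; python3 to.py 452.7 -187.8 160 1.655
```

```text
t: 35.25
tcp_pos: [531.1, 40.5, 168.6]
tcp_rot: [2.121, 2.312, 0.005]
ft_force: [0.6, 0.8, -1.7]
width: 33.9
t 35.25 pos [531.1  40.5 168.6] w 33.9 F [ 0.6  0.8 -1.7] q6 -0.06
turn [0.005 0.001 0.002] shift now [-5.518 -2.446  0.208] after turn [-5.523 -2.434  0.216]
```

```bash
python3 -m jog '[[[0,0,0,-0.3,-0.15,0,1],[0,0,0,-0.6,-0.28,0,1],[0,0,0,-0.7,-0.32,0,1],[0,0,0,-0.7,-0.32,0,1],[0,0,0,-0.7,-0.32,0,1],[0,0,0,-0.7,-0.32,0,1],[0,0,0,-0.7,-0.32,0,1],[0,0,0,-0.5,-0.2,0,1],[0,0,0,-0.3,-0.1,0,1],[0,0,0,0,0,0,1],[0,0,0,0,0,0,1]]]'; python3 to.py 452.7 -187.8 150 1.655
```

```text
t: 36.35
tcp_pos: [443.4, -185.9, 159.8]
tcp_rot: [-2.141, -2.291, 0.005]
ft_force: [-0.4, -0.2, -2.1]
width: 33.8
t 36.35 pos [ 443.4 -185.9  159.8] w 33.8 F [-0.4 -0.2 -2.1] q6 -0.52
turn [-0.006 -0.003 -0.017] shift now [-0.063  0.232  0.243] after turn [-0.066  0.229  0.245]
```

```bash
python3 -m jog '[[[-0.006,-0.003,-0.017,-0.06,0.24,0,1],[0,0,0,0,0,0,1],[0,0,0,0,0,0.3,1],[0,0,0,0,0,0,1]]]'; python3 to.py 452.7 -187.8 125 1.655
cat > look.py <<'E'
import sys
from h import *
n=sys.argv[1]
I=robot.get_image('side'); cv2.imwrite(f'pics/{n}s.png',cv2.resize(I[90:230,270:410],None,fx=5,fy=5,interpolation=cv2.INTER_CUBIC)[:600])
I=robot.get_image('top'); cv2.imwrite(f'pics/{n}t.png',cv2.resize(I[190:290,290:420],None,fx=5,fy=5,interpolation=cv2.INTER_CUBIC))
E
python3 look.py a
```

```text
t: 36.75
tcp_pos: [454.2, -186.0, 145.8]
tcp_rot: [-2.122, -2.316, 0.001]
ft_force: [-0.8, -0.1, -2.3]
width: 33.6
t 36.75 pos [ 454.2 -186.   145.8] w 33.6 F [-0.8 -0.1 -2.3] q6 -0.53
turn [-0.001 -0.     0.003] shift now [-0.041 -0.041  0.52 ] after turn [-0.041 -0.041  0.52 ]
```

View pics/as.png

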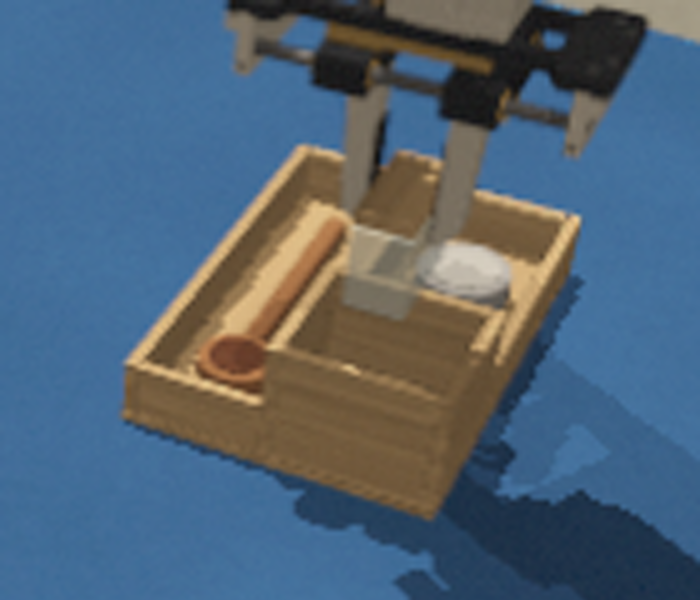

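View pics/at.png

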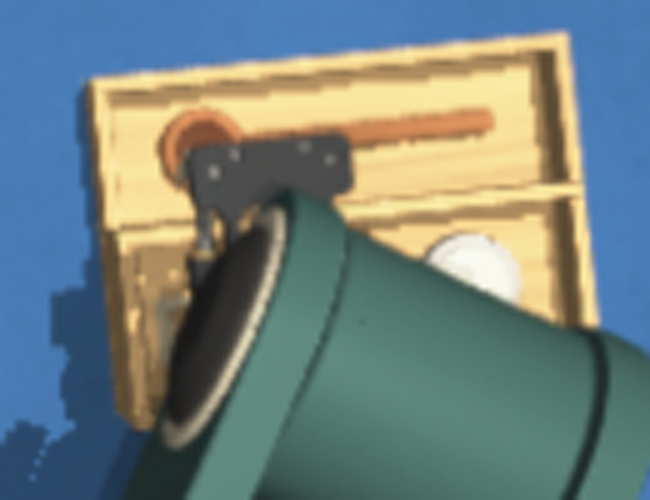

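Run:
```python
from h import *
a=.084;C,s=np.cos(a),np.sin(a)
for cy in(-190,-186,-182):
 for z in (108,112,):
  P=[[454.2+C*dx-s*dy,cy+s*dx+C*dy,z+h] for dx,dy,h in((17,33,0),(-17,33,0),(17,33,50),(-17,33,50))]
  print(cy,z,np.round((proj(P,'side')-[270,90]+.5)*5).tolist())
```

```text
-190 108 [[343.0, 308.0], [405.0, 327.0], [354.0, 228.0], [418.0, 246.0]]
-190 112 [[344.0, 302.0], [406.0, 320.0], [355.0, 221.0], [419.0, 239.0]]
-186 108 [[339.0, 312.0], [402.0, 330.0], [350.0, 232.0], [415.0, 250.0]]
-186 112 [[340.0, 306.0], [403.0, 324.0], [351.0, 225.0], [416.0, 243.0]]
-182 108 [[336.0, 316.0], [399.0, 334.0], [347.0, 236.0], [412.0, 254.0]]
-182 112 [[337.0, 310.0], [400.0, 328.0], [348.0, 229.0], [413.0, 247.0]]
```

```bash
python3 -m jog '[[[0,0,0,-0.02,-0.04,0.3,1],[0,0,0,0,0,0.25,1],[0,0,0,0,0,0,1]]]'; python3 to.py 452.7 -187 100 1.655; python3 look.py b
```

```text
t: 37.15
tcp_pos: [452.9, -187.2, 123.7]
tcp_rot: [2.121, 2.315, 0.0]
ft_force: [-0.1, -0.2, -2.1]
width: 33.8
t 37.15 pos [ 452.9 -187.2  123.7] w 33.8 F [-0.1 -0.2 -2.1] q6 -0.53
turn [0.001 0.001 0.003] shift now [ 0.006 -0.006  0.591] after turn [ 0.006 -0.005  0.591]
```

View pics/bs.png

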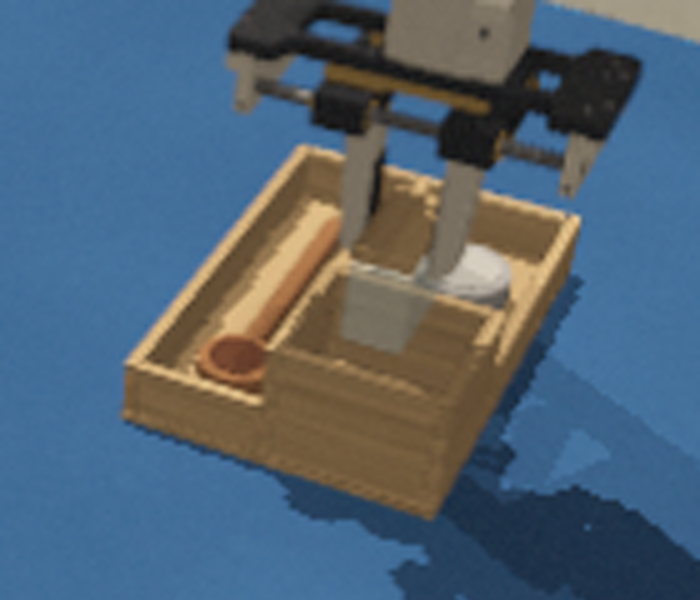

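```bash
python3 -m jog '[[[0,0,0,0,0,0.25,1],[0,0,0,0,0,0.2,1],[0,0,0,0,0,0,1]]]'; python3 to.py 452.7 -187 100 1.655; python3 look.py c
```

```text
t: 37.55
tcp_pos: [453.6, -187.6, 106.0]
tcp_rot: [2.12, 2.314, 0.001]
ft_force: [0.2, -0.6, -2.4]
width: 33.6
t 37.55 pos [ 453.6 -187.6  106. ] w 33.6 F [ 0.2 -0.6 -2.4] q6 -0.53
turn [0.003 0.002 0.003] shift now [ 0.017 -0.021  0.149] after turn [ 0.017 -0.02   0.149]
```

View pics/cs.png

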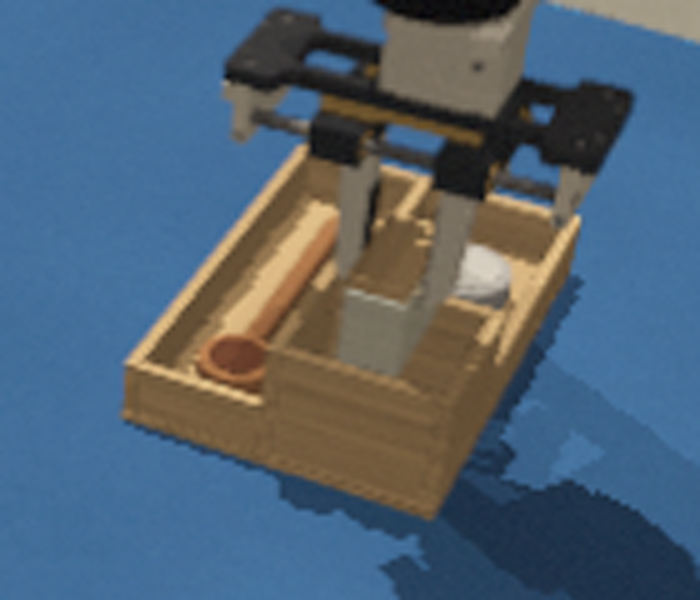

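The jar has entered the deep bay with no contact force. I'll keep lowering it.

```bash
python3 -m jog '[[[0,0,0,0.02,-0.02,0.25,1],[0,0,0,0,0,0.3,1],[0,0,0,0,0,0.1,1],[0,0,0,0,0,0,1]]]'; python3 to.py 452.7 -187 60 1.655
```

```text
t: 38.05
tcp_pos: [453.1, -187.0, 78.8]
tcp_rot: [2.119, 2.313, 0.002]
ft_force: [0.2, -0.5, -1.8]
width: 33.8
t 38.05 pos [ 453.1 -187.    78.8] w 33.8 F [ 0.2 -0.5 -1.8] q6 -0.53
turn [0.004 0.003 0.003] shift now [ 0.002 -0.011  0.47 ] after turn [ 0.    -0.009  0.47 ]
```

```bash
python3 -m jog '[[[0.003,0.003,0,0.01,-0.01,0.3,1],[0,0,0,0,0,0.25,1],[0,0,0,0,0,0.1,1],[0,0,0,0,0,0,1]]]'; python3 to.py 452.7 -187 40 1.655
```

```text
t: 38.45
tcp_pos: [452.5, -186.6, 50.2]
tcp_rot: [-2.122, -2.316, -0.001]
ft_force: [-0.1, -0.7, -1.2]
width: 34.0
t 38.45 pos [ 452.5 -186.6   50.2] w 34.0 F [-0.1 -0.7 -1.2] q6 -0.53
turn [ 0.    -0.001  0.003] shift now [-0.011  0.003  0.255] after turn [-0.011  0.003  0.255]
```

```bash
python3 -m jog '[[[0,0,0,0,0,0.1,1],[0,0,0,0,0,0.08,1],[0,0,0,0,0,0,1]]]'; python3 to.py 452.7 -187 40 1.655;  python3 -m jog '[[[0,0,0,0,0,0.07,1],[0,0,0,0,0,0,1]]]'; python3 to.py 452.7 -187 40 1.655
```

```text
t: 38.75
tcp_pos: [452.8, -186.7, 42.7]
tcp_rot: [-2.122, -2.316, -0.001]
ft_force: [-0.5, 0.1, -2.2]
width: 33.9
t 38.75 pos [ 452.8 -186.7   42.7] w 33.9 F [-0.5  0.1 -2.2] q6 -0.53
turn [ 0.001 -0.001  0.003] shift now [-0.008 -0.002  0.068] after turn [-0.008 -0.002  0.068]
t: 38.95
tcp_pos: [453.0, -186.8, 40.1]
tcp_rot: [2.122, 2.316, 0.002]
ft_force: [-0.1, -0.1, -1.9]
width: 34.1
t 38.95 pos [ 453.  -186.8   40.1] w 34.1 F [-0.1 -0.1 -1.9] q6 -0.53
turn [ 0.001 -0.     0.003] shift now [-0.005 -0.008  0.002] after turn [-0.005 -0.008  0.002]
```

```bash
python3 -m jog '[[[0,0,0,0,0,0.06,1],[0,0,0,0,0,0,1]]]'; python3 to.py 452.7 -187 40 1.655; python3 look.py d
```

```text
t: 39.15
tcp_pos: [453.4, -187.2, 40.1]
tcp_rot: [2.121, 2.315, 0.001]
ft_force: [-0.9, -0.2, -2.5]
width: 33.7
t 39.15 pos [ 453.4 -187.2   40.1] w 33.7 F [-0.9 -0.2 -2.5] q6 -0.53
turn [0.002 0.001 0.003] shift now [ 0.005 -0.017  0.003] after turn [ 0.005 -0.017  0.003]
```

View pics/ds.png

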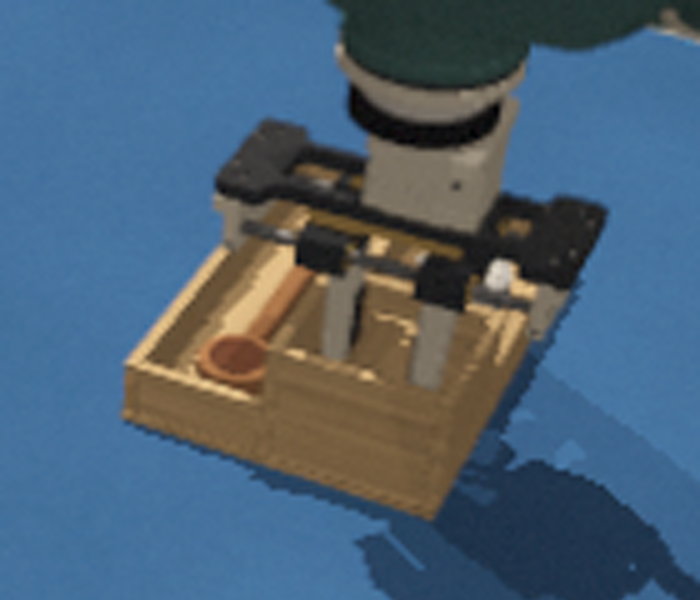

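The height stalled at 40.1 mm, as it did on the shelf, so the jar is on the bay floor. I'll open slightly and retreat.

```bash
python3 -m jog '[[[0,0,0,0,0,0,0.2],[0,0,0,0,0,0,0.12],[0,0,0,0,0,0,0.12],[0,0,0,0,0,0,0.12]]]'; python3 to.py 452.7 -187 40 1.655; python3 -m jog '[[[0,0,0,0,0,-0.15,0.12],[0,0,0,0,0,-0.3,0.12],[0,0,0,0,0,-0.6,0.12],[0,0,0,0,0,-0.8,0.12],[0,0,0,0,0,-0.8,0.12],[0,0,0,0,0,-0.8,0.12],[0,0,0,0,0,0,0.12]]]'; python3 to.py 452.7 -187 40 1.655; python3 look.py e
```

```text
t: 39.65
tcp_pos: [453.5, -187.2, 39.7]
tcp_rot: [2.121, 2.315, 0.002]
ft_force: [0.4, -0.6, -0.6]
width: 40.5
t 39.65 pos [ 453.5 -187.2   39.7] w 40.5 F [ 0.4 -0.6 -0.6] q6 -0.53
turn [0.002 0.001 0.003] shift now [ 0.006 -0.02  -0.009] after turn [ 0.006 -0.02  -0.008]
t: 40.35
tcp_pos: [452.6, -186.8, 188.0]
tcp_rot: [2.12, 2.314, 0.002]
ft_force: [0.8, -0.4, -0.4]
width: 41.2
t 40.35 pos [ 452.6 -186.8  188. ] w 41.2 F [ 0.8 -0.4 -0.4] q6 -0.53
turn [0.003 0.001 0.003] shift now [-1.0e-03 -1.1e-02  3.7e+00] after turn [-5.0e-03  1.0e-03  3.7e+00]
```

View pics/es.png

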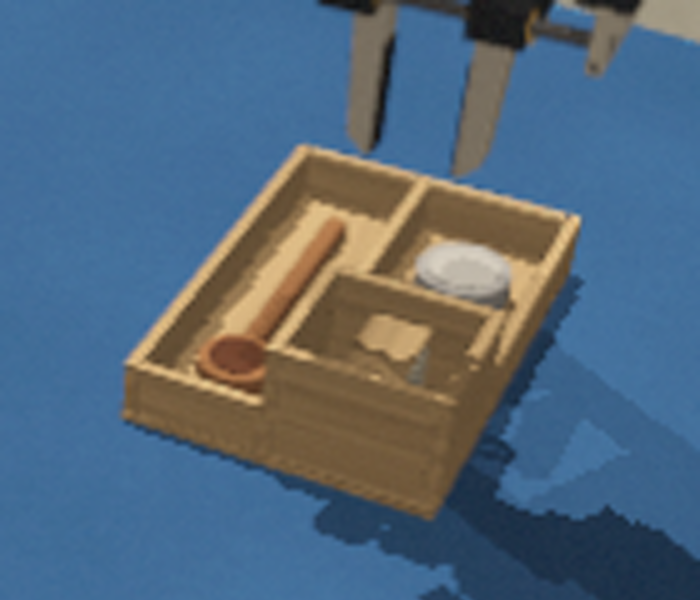

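The jar stands inside, its lid below the wall tops. I'll move the arm aside for a clear top view.

```bash
python3 -m jog '[[[0,0,0,0.8,0.3,0,0.1],[0,0,0,1,0.3,0,0.1],[0,0,0,1,0.3,0,0.1],[0,0,0,1,0.3,0,0.1],[0,0,0,1,0.3,0,0.1],[0,0,0,0.6,0,0,0.1],[0,0,0,0,0,0,0.1],[0,0,0,0,0,0,0.1]]]'; python3 look.py f
python3 - <<'E'
from h import *
import pickle
I=robot.get_image('top'); cv2.imwrite('pics/ft_full.png',I)
P=pickle.load(open('P.pkl','rb'))['crate'];C,s=np.cos(P[2]),np.sin(P[2])
def loc(w): d=np.array(w)[:2]-P[:2]; return np.array([C*d[0]+s*d[1],-s*d[0]+C*d[1]])
for n,z,off in(('lid_small',24,(-44,-42)),('lid_large',24,(-44,-42)),('flat_jar',66,(-44,87)),('spoon',20,(45,0))):
    for r in robot.cut_out(n,'top')[:2]:
        ys,xs=np.nonzero(r['region']); w=back([[xs.mean(),ys.mean()]],z,'top')[0]; print(n,round(r['score'],2),r['box'],np.round(loc(w)-off,1))
E
```

```text
t: 41.25
tcp_pos: [490.1, 42.1, 175.7]
tcp_rot: [-2.118, -2.306, 0.011]
ft_force: [0.4, -0.5, 0.3]
width: 41.6
lid_small 0.68 [355.0, 240.5, 376.1, 261.9] [ 1.8 30.1]
lid_small 0.2 [163.1, 226.0, 179.9, 236.3] [ 99.1 550.1]
lid_large 0.69 [374.1, 235.8, 398.4, 257.2] [ -0.6 -25.4]
lid_large 0.55 [146.2, 227.6, 164.9, 245.2] [ 91.5 606.8]
flat_jar 0.82 [317.9, 244.0, 343.1, 262.8] [2.1 3.3]
spoon 0.59 [321.0, 211.0, 388.0, 225.6] [-0.2 25.2]
```

View pics/ft.png

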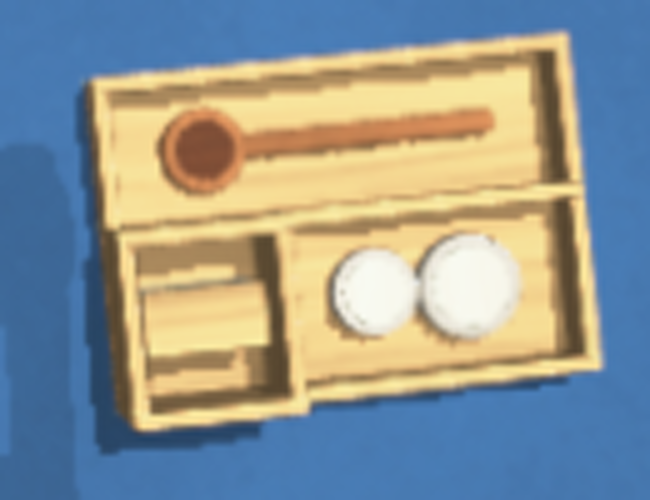

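View pics/fs.png

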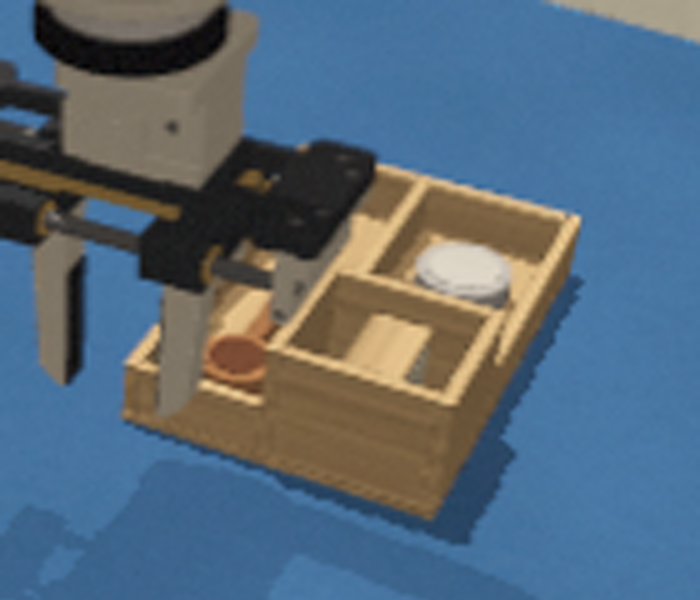

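View pics/ft_full.png

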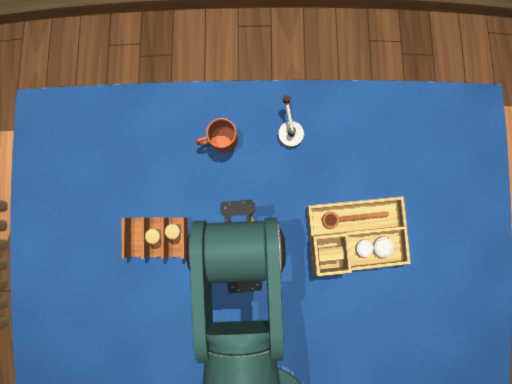

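Everything is in its place, the arm is clear at z ≈ 176 mm, and the mug, seamer and round jars look unchanged.

Run:
```python
from workcell import robot
print(robot.close_job(), robot.read_state()['t'])
```

```text
the job is handed in; nothing more can be done
the job is handed in; nothing more can be done
```

I handed the job in at about 41.6 s, well inside the 72 s limit. No verdict came back, so the result rests on my last pictures.

**What I did:** I put both lids into the lid bay and the spoon flat into the long bay. I lifted the flat jar out along its slot, turned it 90° and set it down on the free shelf. I then took it again across its broad faces and lowered it upright into the deep bay.

**Last checks from the final top picture**, measured from each bay's centre:

| Thing | x (mm) | y (mm) |
|---|---|---|
| lid_small | 2 | 30 |
| lid_large | -1 | -25 |
| flat_jar | 2 | 3 |

- **Spoon:** it lies lengthwise in the long bay, about mid-width, with both ends inside.
- **Jar:** it appears upright. The release height puts its underside within about 1 mm of the bay floor.
- **Leave-alone things:** the mug, the seamer and the two round jars look where they were. I judged this by eye and did not measure it.
- **Robot:** the arm was about 175 mm above the shelf, touching nothing.

**What disagreed:**
- **Shelf set-down:** the force reading stayed near -2 N and never showed contact. The fingers slid about 10 mm further down the jar, drifting about 10 mm in x, until the picture showed it standing.
- **Bay set-down:** the force again showed no contact, so I took the jar to be on the floor when its height stopped falling where expected.
- **Lids:** I released both slightly above the bay floor, about 10 to 20 mm up.

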